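# Lay out sample drawer fronts with a lath as spacer, and their knobs

### The arm

A 6-joint arm with a two-finger parallel gripper is mounted at the origin on the work surface. World frame = base frame: x ahead of the robot, y to its left, z up, the work surface at z = 0. Lengths are in m, angles in degrees, forces in N, time in s.
With the tool pointing down it reaches from about 0.4 to 0.825 m from the base axis. Payload 7 kg.
Tool frame: the origin (TCP) lies between the finger pads; the fingertips stand 19 mm ahead of it and the grasp point (between the pads) is the TCP (r.finger_overhang is the distance from the TCP to the fingertips, in m); z points along the fingers, y is the direction in which the jaws open and shut (so a half turn about z gives the same grasp; the last joint's range is limited). The gripper opens to 88 mm and grips with 3 to 60 N. Pads are 19 mm wide; open, the fingers measure 130 mm over their backs; the gripper's body (78 mm by 193 mm) begins 47 mm behind the grasp point.
Start: joints at [89.33, 20.546, 0.682, 0, -70.136, -16.507], TCP at [0.199, 0.645, 0.246] pointing down, gripper open.
Joint ranges: [-176.03, 176.03], [-82.01, 121.73], [-58.28, 71.71], [-173.87, 95.51], [-174.79, -0.11], [-173.66, 173.66]. Speed limits (degrees/s): [136.94, 136.94, 172.46, 180, 180, 180].

### API

Orientations are given as [roll, pitch, yaw] about the fixed x, y, z axes, in that order (R = Rz(yaw) Ry(pitch) Rx(roll)).
In Python, from plant import r, optics gives the robot as it stands. The module is installed in compiled form; this text tells all that it offers.
- The arm moves only by the tool step_arm, never from a script. Its argument "increments" is a list of rows, each an object of numbers: "tx", "ty", "tz": the shift along the world's x, y, z in mm; "ax", "ay", "az": the turn, a rotation vector about the world's x, y, z in degrees; "claw": the gripper command: -1 is shut, 1 is fully open, values between are in proportion. In form: [{"tx": .., "ty": .., "tz": .., "ax": .., "ay": .., "az": .., "claw": ..}, ...]. A call has 1 to 12 rows; each row shifts and turns the commanded pose from where the row before left it; what a row does not reach is not made up. A row lasts 1/10 s, in which the tool goes at most 50 mm and 8.59 degrees, less where a joint would pass 70% of its speed; a pose out of reach is approached as far as the arm can. A call with a gripper value outside its range is refused whole. The fingers move at their own pace and stop on an object; "newtons" is the grip in N (left out, the last holds). Time passes only in rows, so rows that do not move let the fingers close. It gives the time, the measured TCP pose, the force and the opening at its end, in the units of the state.
- r.get_state(): the state, without advancing time (a new reading comes with each control period).
- optics.capture(name): name is "scene" or "top" or "wrist"; returns a dict with "image" (400x640x3 uint8, blue, green, red), "depth" (400x640 float32, m along the optical axis (not along the pixel's ray), 0 where there is no reading), "fx", "fy", "cx", "cy" (pixels), "distortion" ([k1, k2, p1, p2, k3] as OpenCV has them; the pictures are not rectified), "R" (3x3) and "t" (3): a world point X has camera coordinates R X + t. Camera axes: x right, y down, z forward; pixel columns grow to the right and rows downward; lengths in m; the calibration is good to about 2 mm. A picture is of the moment at which its call begins.
- r.close_job(): hands the job in, once; it reports no verdict.
The state is a dict: "time_s": time; "joints": joint angles; "qd": joint speeds; "joint_torque": joint torques, N m; "tcp_pos": TCP position; "eef_rot": TCP orientation; "contact_force": force on the tool from outside, world axes, zero at the start; "moment": the same for the moment, N m; "gripper_width": finger opening in m.
Only numpy, scipy, OpenCV 4.12 (cv2) and the standard library are available. Lean on these libraries where they do the work, as an engineer would, in place of code of your own. Each camera call takes 0.05 s, during which the arm holds its last target. There are 200 camera calls.

### The job

Lay out the sample drawer fronts on the pink foam board in line with the black front that already lies there, working to its right as seen from the robot: stand the lath on edge against the black front's right-hand end and lay the walnut front against the lath, then move the lath on to the walnut front's right-hand end and lay the white front against it. When both are laid, put the lath away in the grey offcut tray, and stand the steel knob in the middle of the walnut front and the black knob in the middle of the white front. Leave the black front, the red front and the blue china knob where they are.

Things in the scene. Friction and masses are not known exactly. Their poses are not given: they have to be found in the camera images.
- black_front_c (a point): Black drawer front, already laid near the left-hand end (as seen from the robot) of the foam board; loose, 120 mm long (its y axis), 60 mm wide (its x axis) and 18 mm thick (z up), with a small screw hole bored in the middle of its face. This point is its centre, half-way up (9 mm above the board's top). Its y axis points along the row to the robot's left, so the row grows along its -y axis; the fronts lie end to end.
- walnut_front_c (a point): Dark brown walnut drawer front, loose on the bench, 120 mm long (its y axis), 60 mm wide (its x axis) and 18 mm thick (z up), with a small screw hole bored in the middle of its face. This point is its centre, half-way up (9 mm above what it lies on). About 90 g.
- white_front_c (a point): White painted drawer front, loose on the bench, 120 mm long (its y axis), 60 mm wide (its x axis) and 18 mm thick (z up), with a small screw hole bored in the middle of its face. This point is its centre, half-way up (9 mm above what it lies on). About 100 g.
- red_front_c (a point): Red painted drawer front, a bystander of the same size as the others, loose on the bench. This point is its centre, half-way up.
- lath_c (a point): Offcut of plain wooden lath with blue-painted ends, standing on edge on the bench: 80 mm long (its x axis), 25 mm thick (y axis), 50 mm tall (z up). This point is its centre, 25 mm above what it stands on. It is the spacer: the gap between two fronts is its 25 mm thickness, so it stands with its long axis across the row (along the fronts' x axis). It stands 32 mm proud of the fronts. About 55 g.
- steel_knob_c (a point): Bright steel turned cabinet knob standing on its foot: head 32 mm across between 16 and 24 mm above the foot, foot 26 mm across, 28 mm high in all; z up. This point lies on its axis half-way up, 14 mm above what it stands on.
- black_knob_c (a point): Black turned cabinet knob standing on its foot: head 32 mm across between 16 and 24 mm above the foot, foot 26 mm across, 28 mm high in all; z up. This point lies on its axis half-way up, 14 mm above what it stands on.
- blue_knob_c (a point): Blue china knob of the same shape, a bystander. This point lies on its axis half-way up.
- tray_in (a point): Fixed grey open offcut tray, at the left or the right end of the foam board; outside 130 mm (x axis) by 110 mm (y axis), 35 mm high, walls and floor 5 mm. This point is the centre of its inner floor, 5 mm above the bench; z up. A small fixed offcut 12 mm high lies in it along the far (+x) wall, from 46 to 58 mm out from this point; the rest is empty. The lath may stand or lie in it any way that fits.
- board: Fixed pink foam board on the bench, 500 mm long (its y axis), 110 mm wide (x axis), 20 mm thick. Origin: centre of its underside, on the bench; z up, top 20 mm above the bench. y points to the robot's left, more or less.

How it is judged:
By the outcome, as a careful person would: the job done as asked, in the order asked, and still so for the second after the job is handed in, with the robot touching nothing.
It also fails if it takes over 141 s, if anything falls off the work surface, if the arm or the gripper's body presses on something with over 40 N, if the wrist force passes 120 N, or if a joint passes its speed limit or range.

## Working session

There is one attempt and no reset: what is moved stays moved. The work goes in short steps, Python scripts to look and compute and a tool call to move; the robot and the scene stay as the last step left them, time stands still between calls to the robot, and variables do not carry over. Pictures are saved under pics/ and viewed, about 12 in all and at most 16, crops included, and the job is handed in when it is done.

Besides the shell and the picture viewer there is one more tool, called after "Emit:" as name(argument=value, ...) on one line, values as JSON. step_arm: Moves the arm, as the interface text tells. Its arguments: {"type":"object","properties":{"increments":{"type":"array","items":{"type":"object","properties":{"tx":{"type":"number"},"ty":{"type":"number"},"tz":{"type":"number"},"ax":{"type":"number"},"ay":{"type":"number"},"az":{"type":"number"},"claw":{"type":"number"}}}},"newtons":{"type":"number"}},"required":["increments"]}

```bash
mkdir -p pics
cat > h.py <<'E'
import numpy as np, cv2
from plant import r, optics
def cap(n,save=None):
    c=optics.capture(n)
    if save: cv2.imwrite('pics/'+save+'.png',c['image'])
    return c
def ray(c,uv,z):
    "pixels -> world points on plane z"
    K=np.array([[c['fx'],0,c['cx']],[0,c['fy'],c['cy']],[0,0,1]]);R=np.array(c['R']);t=np.array(c['t'])
    p=cv2.undistortPoints(np.float64(uv).reshape(-1,1,2),K,np.float64(c['distortion'])).reshape(-1,2)
    d=np.c_[p,np.ones(len(p))]@R; o=-R.T@t
    return o+d*((z-o[2])/d[:,2])[:,None]
def cloud(c):
    K=np.array([[c['fx'],0,c['cx']],[0,c['fy'],c['cy']],[0,0,1]]);R=np.array(c['R']);t=np.array(c['t'])
    v,u=np.mgrid[:400,:640]
    p=cv2.undistortPoints(np.float64(np.stack([u,v],-1)).reshape(-1,1,2),K,np.float64(c['distortion'])).reshape(-1,2)
    d=c['depth'].reshape(-1,1)
    return ((np.c_[p,np.ones(len(p))]*d-t)@R).reshape(400,640,3)
E
python3 - <<'E'
from h import *
import pickle
print(r.get_state())
o={n:cap(n,n+'0') for n in('top','scene','wrist')}
pickle.dump(o,open('c0.pkl','wb'))
for n,c in o.items(): print(n,-np.array(c['R']).T@c['t'],np.round(c['R'],2).tolist(),c['fx'])
E
```

```text
{'time_s': 0.0, 'joints': array([ 8.93280933e+01,  2.05896554e+01,  6.32826273e-01, -2.12498786e-02,
       -7.01360306e+01, -1.65069323e+01]), 'qd': array([-0.00783994,  0.06909818, -0.02716709, -0.07488789,  0.01877462,
        0.00882483]), 'joint_torque': array([-2.77938725e-04, -5.82710409e+01,  2.93062234e+01,  6.99726954e+00,
        6.94929447e-03, -1.57199293e-04]), 'tcp_pos': array([0.19924548, 0.64442875, 0.244632  ]), 'eef_rot': array([ 1.79905291e+02, -7.23410598e-03, -1.71860696e+01]), 'contact_force': array([-0.43671473, -0.0819367 ,  0.34254997]), 'moment': array([-0.00664591,  0.03188223, -0.01810762]), 'gripper_width': 0.08764620595423292}
top [ 0.37666822 -0.01621492  1.12771522] [[-0.02, -1.0, -0.0], [-0.99, 0.02, -0.17], [0.17, 0.0, -0.99]] 408.70331918910176
scene [ 1.39568724 -0.03430199  0.65510447] [[0.04, 1.0, 0.0], [0.58, -0.02, -0.82], [-0.82, 0.03, -0.58]] 419.914416162324
wrist [0.26289036 0.62444322 0.38399747] [[-0.3, -0.96, 0.0], [-0.92, 0.29, 0.25], [-0.24, 0.07, -0.97]] 293.9393223178109
```

View pics/top0.png

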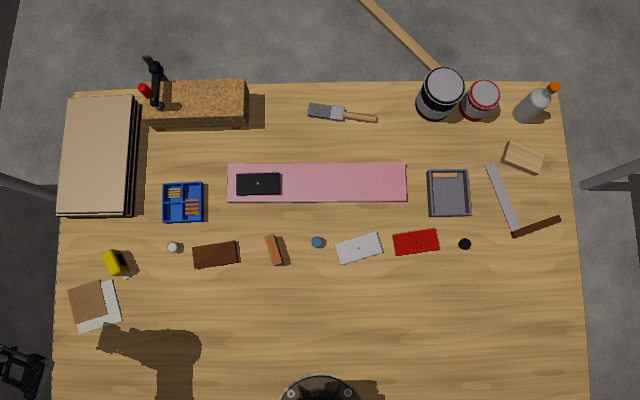

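View pics/scene0.png

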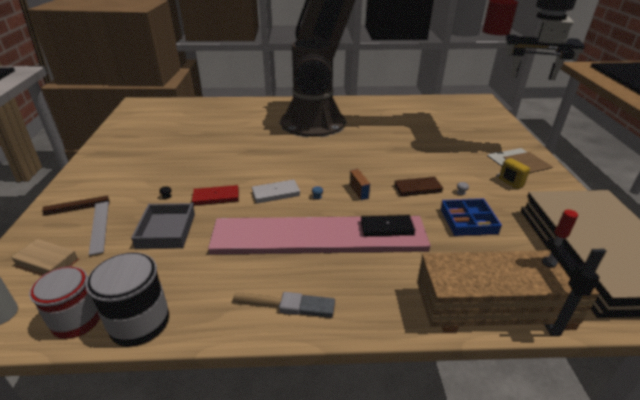

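Top view: black front at (258,184) on the board, walnut (216,254), lath (274,250), white (358,248), red (416,242), black knob (464,244), steel knob (174,247), blue knob (318,242), tray (449,192).

```bash
cat >> h.py <<'E'
def rect(c,mask,z,seed=None):
    n,l,s,cc=cv2.connectedComponentsWithStats(mask.astype(np.uint8))
    i=l[seed[1],seed[0]] if seed is not None and l[seed[1],seed[0]] else 1+np.argmax(s[1:,4])
    cnt=max(cv2.findContours((l==i).astype(np.uint8),cv2.RETR_EXTERNAL,cv2.CHAIN_APPROX_NONE)[0],key=len).reshape(-1,2)
    P=ray(c,cnt,z)[:,:2]
    (cx,cy),(w,h),a=cv2.minAreaRect(np.float32(P*1000))
    if w<h: w,h,a=h,w,a-90
    return np.round([cx,cy,w,h,(a+90)%180-90,s[i,4]],1) # a: angle of long side from world x
E
python3 - <<'E'
from h import *
import pickle
c=pickle.load(open('c0.pkl','rb'))['top']; I=c['image'].astype(int); P=cloud(c)
S={'black':(250,184,.038),'walnut':(210,256,.018),'lath':(276,252,.05),'blue':(318,242,.02),'white':(350,250,.018),'red':(416,236,.018),'bknob':(464,244,.02),'sknob':(174,246,.02),'board':(340,184,.02),'tray':(449,200,.005)}
for k,(u,v,z) in S.items():
    col=np.median(I[v-1:v+2,u-1:u+2].reshape(-1,3),0)
    m=(abs(I-col).max(-1)<35); b=np.zeros_like(m); b[v-40:v+40,max(u-190,0):u+190]=1
    print(k,col,rect(c,m&b,z,(u,v)),np.round(P[v,u],3))
E
```

```text
black [35. 34. 36.] [630.9 158.6 121.8  60.9 -89.4 959. ] [0.631 0.181 0.037]
walnut [26. 48. 87.] [ 440.6  275.5  130.    61.8  -82.7 1007. ] [0.437 0.292 0.018]
lath [ 47.  95. 150.] [452.3 108.9  79.8  51.4   9.2 316. ] [0.443 0.108 0.049]
blue [130. 101.  67.] [471.3   1.1  24.4  24.4  -1.1  85. ] [ 0.469 -0.003  0.03 ]
white [161. 162. 168.] [ 453.1 -110.4  120.    58.9  -74.5  950. ] [ 0.446 -0.089  0.02 ]
red [ 11.  19. 145.] [ 465.7 -269.6  120.3   57.8  -82.8  917. ] [ 0.481 -0.272  0.016]
bknob [24. 23. 23.] [ 456.3 -403.6   30.6   30.5   59.5  107. ] [ 0.455 -0.401  0.024]
sknob [172. 169. 175.] [462.6 400.8  22.7  22.   89.3  60. ] [0.465 0.391 0.024]
board [140. 132. 179.] [6.385e+02 7.000e-01 4.988e+02 1.110e+02 8.930e+01 5.836e+03] [ 0.629 -0.067  0.023]
tray [104.  99. 104.] [ 6.055e+02 -3.781e+02  1.330e+02  1.149e+02 -3.000e-01  1.458e+03] [ 0.582 -0.374  0.003]
```

View pics/wrist0.png

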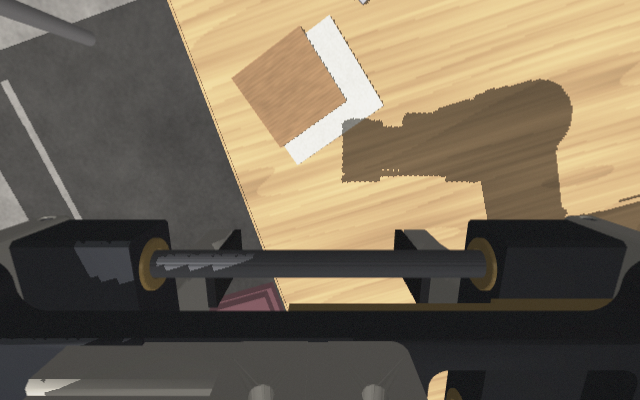

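Emit:
step_arm(increments=[{"tx": 20, "ty": -44, "tz": -6, "az": 2.2, "claw": 1}, {"tx": 20, "ty": -44, "tz": -6, "az": 2.2}, {"tx": 20, "ty": -44, "tz": -6, "az": 2.2}, {"tx": 20, "ty": -44, "tz": -6, "az": 2.2}, {"tx": 20, "ty": -44, "tz": -6, "az": 2.2}, {"tx": 20, "ty": -44, "tz": -6, "az": 2.2}, {"tx": 20, "ty": -44, "tz": -6, "az": 2.2}, {"tx": 20, "ty": -44, "tz": -6, "az": 2.2}, {"tx": 20, "ty": -44, "tz": -6, "az": 2.2}, {"tx": 20, "ty": -44, "tz": -6, "az": 2.2}, {"tx": 25, "ty": -44, "tz": -6, "az": 2.2}, {"tx": 25, "ty": -46, "tz": -6, "az": 2.2}])

```text
$.increments[0]: bad value
```

Emit:
step_arm(increments=[{"tx": 0}, {"tx": 0}])

```text
$.increments[0]: bad value
```

Run:
```python
from h import *
s=r.get_state();print(s['tcp_pos'],s['eef_rot'],s['joints'].round(1),s['contact_force'])
c=cap('wrist','w1')
```

```text
[0.19928025 0.6445804  0.24485438] [ 1.79930166e+02 -7.32570276e-03 -1.71790052e+01] [ 89.3  20.6   0.6  -0.  -70.1 -16.5] [ 0.41216265 -0.08155054 -0.80939904]
```

View pics/w1.png

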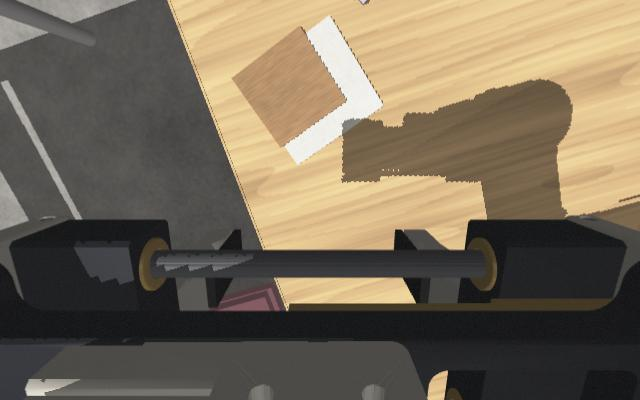

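The arm has not moved (same picture): every key is required in a row.

Emit:
step_arm(increments=[{"tx": 20, "ty": -44, "tz": -6, "ax": 0, "ay": 0, "az": 2.2, "claw": 1}, {"tx": 20, "ty": -44, "tz": -6, "ax": 0, "ay": 0, "az": 2.2, "claw": 1}, {"tx": 20, "ty": -44, "tz": -6, "ax": 0, "ay": 0, "az": 2.2, "claw": 1}, {"tx": 20, "ty": -44, "tz": -6, "ax": 0, "ay": 0, "az": 2.2, "claw": 1}, {"tx": 20, "ty": -44, "tz": -6, "ax": 0, "ay": 0, "az": 2.2, "claw": 1}, {"tx": 20, "ty": -44, "tz": -6, "ax": 0, "ay": 0, "az": 2.2, "claw": 1}, {"tx": 20, "ty": -44, "tz": -6, "ax": 0, "ay": 0, "az": 2.2, "claw": 1}, {"tx": 20, "ty": -44, "tz": -6, "ax": 0, "ay": 0, "az": 2.2, "claw": 1}, {"tx": 20, "ty": -44, "tz": -6, "ax": 0, "ay": 0, "az": 2.2, "claw": 1}, {"tx": 22, "ty": -44, "tz": -6, "ax": 0, "ay": 0, "az": 2.2, "claw": 1}, {"tx": 25, "ty": -44, "tz": -6, "ax": 0, "ay": 0, "az": 2.2, "claw": 1}, {"tx": 25, "ty": -46, "tz": -6, "ax": 0, "ay": 0, "az": 2.2, "claw": 1}], newtons=15)

```text
time_s: 1.4
tcp_pos: [0.4502, 0.1163, 0.1742]
eef_rot: [-180.0, -0.1, 9.4]
contact_force: [1.5, 0.4, 0.8]
gripper_width: 0.088
```

Emit:
step_arm(increments=[{"tx": 0, "ty": 0, "tz": -20, "ax": 0, "ay": 0, "az": 0, "claw": 1}, {"tx": 0, "ty": 0, "tz": 0, "ax": 0, "ay": 0, "az": 0, "claw": 1}, {"tx": 0, "ty": 0, "tz": 0, "ax": 0, "ay": 0, "az": 0, "claw": 1}])

```text
time_s: 1.7
tcp_pos: [0.4495, 0.118, 0.1541]
eef_rot: [180.0, 0.0, 9.2]
contact_force: [0.6, 0.4, -0.1]
gripper_width: 0.0878
```

Run:
```python
from h import *
s=r.get_state();print(s['time_s'],s['tcp_pos'],s['eef_rot'],s['joints'].round(1),s['contact_force'])
c=cap('wrist','w1')
```

```text
1.7 [0.44946591 0.11800534 0.15409279] [1.79965500e+02 4.24497611e-02 9.20734518e+00] [ 39.1   5.5 -32.4   0.  -52.2  60.1] [ 0.59798016  0.37804785 -0.08832776]
```

View pics/w1.png

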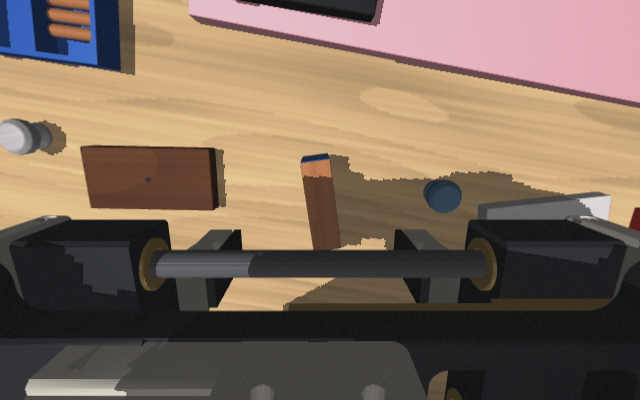

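Wrist view: lath top at (315,157)–(326,248), walnut (150,180), blue knob (443,195), black front's right corner (380,20).

Run:
```python
from h import *
c=cap('wrist'); I=c['image'].astype(int)
b,g,rr=I[...,0],I[...,1],I[...,2]
P=cloud(c)
m=(P[...,2]>.035)&(c['depth']>0); m[:, :290]=0; m[:,360:]=0; m[:150]=0;m[248:]=0
Q=P[m]; print(m.sum(), np.median(Q[:,2]))
for v in range(160,246,14):
    u=np.where(m[v])[0]; print(v,u.min(),u.max(),ray(c,[(u.min()-.5,v),(u.max()+.5,v)],.05).round(4)[:,:2].tolist())
u=320; vs=np.where(m[:,318])[0]; print(vs.min(), ray(c,[(316,vs.min())],.05))
# walnut rect
w=(rr-b>25)&(rr<140)&(g<75); w[:, 230:]=0; w[:140]=0; w[215:]=0
print(rect(c,w,.018))
k=(I.max(-1)<60); k[40:]=0; k[:,:190]=0;k[:,400:]=0
u,v=np.where(k)[1],np.where(k)[0]
```

```text
2601 0.05003875731577956
160 302 330 [[0.4853, 0.1378], [0.4891, 0.1141]]
174 303 332 [[0.4739, 0.1352], [0.4779, 0.1104]]
188 305 334 [[0.4623, 0.1318], [0.4664, 0.1067]]
202 307 335 [[0.4504, 0.1282], [0.4544, 0.1037]]
216 309 337 [[0.4383, 0.1246], [0.4423, 0.0997]]
230 311 339 [[0.4258, 0.1209], [0.4299, 0.0957]]
244 313 341 [[0.413, 0.1171], [0.4172, 0.0916]]
158 [[0.48883719 0.12618397 0.05      ]]
[ 441.2  277.5  121.6   59.6  -82.  7637. ]
```

Emit:
step_arm(increments=[{"tx": 1, "ty": -3, "tz": -20, "ax": 0, "ay": 0, "az": 3.4, "claw": 1}, {"tx": 0, "ty": 0, "tz": -30, "ax": 0, "ay": 0, "az": 3.4, "claw": 1}, {"tx": 0, "ty": 0, "tz": -30, "ax": 0, "ay": 0, "az": 0, "claw": 1}, {"tx": 0, "ty": 0, "tz": -30, "ax": 0, "ay": 0, "az": 0, "claw": 1}, {"tx": 0, "ty": 0, "tz": 0, "ax": 0, "ay": 0, "az": 0, "claw": -1}, {"tx": 0, "ty": 0, "tz": 0, "ax": 0, "ay": 0, "az": 0, "claw": -1}, {"tx": 0, "ty": 0, "tz": 0, "ax": 0, "ay": 0, "az": 0, "claw": -1}, {"tx": 0, "ty": 0, "tz": 0, "ax": 0, "ay": 0, "az": 0, "claw": -1}, {"tx": 0, "ty": 0, "tz": 0, "ax": 0, "ay": 0, "az": 0, "claw": -1}, {"tx": 0, "ty": 0, "tz": 0, "ax": 0, "ay": 0, "az": 0, "claw": -1}], newtons=15)

```text
time_s: 2.8
tcp_pos: [0.451, 0.1153, 0.0447]
eef_rot: [-180.0, -0.1, 16.0]
contact_force: [0.6, 0.7, 0.5]
gripper_width: 0.045
```

Emit:
step_arm(increments=[{"tx": 0, "ty": 0, "tz": 0, "ax": 0, "ay": 0, "az": 0, "claw": -1}, {"tx": 0, "ty": 0, "tz": 0, "ax": 0, "ay": 0, "az": 0, "claw": -1}, {"tx": 0, "ty": 0, "tz": 0, "ax": 0, "ay": 0, "az": 0, "claw": -1}, {"tx": 0, "ty": 0, "tz": 30, "ax": 0, "ay": 0, "az": 0, "claw": -1}, {"tx": 0, "ty": 0, "tz": 35, "ax": 0, "ay": 0, "az": 0, "claw": -1}, {"tx": 30, "ty": -15, "tz": 30, "ax": 0, "ay": 0, "az": -4, "claw": -1}, {"tx": 30, "ty": -15, "tz": 0, "ax": 0, "ay": 0, "az": -4, "claw": -1}, {"tx": 30, "ty": -15, "tz": 0, "ax": 0, "ay": 0, "az": -4, "claw": -1}, {"tx": 29, "ty": -10, "tz": 0, "ax": 0, "ay": 0, "az": -4, "claw": -1}, {"tx": 0, "ty": 0, "tz": 0, "ax": 0, "ay": 0, "az": 0, "claw": -1}, {"tx": 0, "ty": 0, "tz": 0, "ax": 0, "ay": 0, "az": 0, "claw": -1}])

```text
time_s: 3.9
tcp_pos: [0.5694, 0.0594, 0.138]
eef_rot: [180.0, 0.1, -0.0]
contact_force: [-0.9, -1.0, -0.8]
gripper_width: 0.0249
```

Run:
```python
from h import *
s=r.get_state();print(s['time_s'],s['tcp_pos'],s['eef_rot'],s['gripper_width'])
c=cap('wrist','w2'); I=c['image'].astype(int); P=cloud(c)
ok=(c['depth']>0)
k=(I.max(-1)<70)&(P[...,2]>.028)&(P[...,2]<.048)&ok&(P[...,1]>.08)&(P[...,1]<.24)
print(rect(c,k,.038))
p=(I[...,2]-I[...,1]>25)&(I[...,0]-I[...,1]>-5)&(abs(P[...,2]-.02)<.008)&ok
# board far/near edges: columnwise fit in world
for lab,f in(('near',np.max),('far',np.min)):
    L=[(u,f(np.where(p[:,u])[0])) for u in range(330,600,10) if p[:,u].sum()>20]
    W=ray(c,L,.02)[:,:2]*1000; a=np.polyfit(W[:,1],W[:,0],1); print(lab,a,np.std(W[:,0]-np.polyval(a,W[:,1])))
L=(P[...,2]>.10)&ok&(P[...,2]<.2); v,u=np.where(L); print(u.min(),u.max(),v.min())
```

```text
3.9 [0.56939387 0.05943889 0.13804669] [ 1.79971612e+02  9.85688461e-02 -3.96727639e-02] 0.024946387560031216
[ 632.   156.9  120.    58.5  -89.2 5818. ]
near [2.90849071e-02 5.84391288e+02] 2.4114699882269806
far [1.47454943e-02 6.91053399e+02] 0.2582736342087781
5 630 173
```

View pics/w2.png

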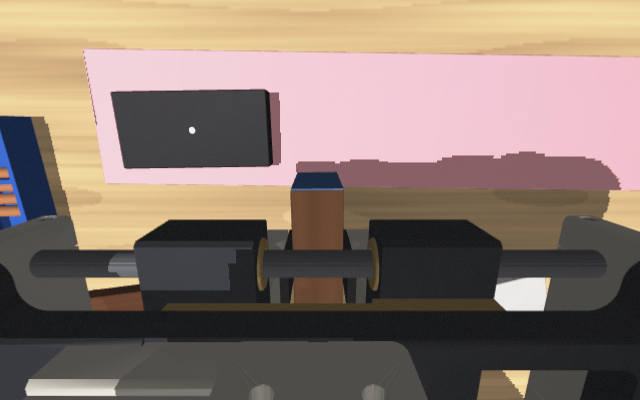

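Black front at (112–267, 90–168) with its hole at (192,130); lath held at (318,180–245), 25 mm grip.

```bash
cat >> h.py <<'E'
def front(c,mask,hole,z):
    "mask of top face, approx hole px (bright or dark spot): world hole centre (mm), row angle from long edges (deg of edge direction, ~±90)"
    u0,v0=hole; m=mask.copy().astype(np.uint8)
    cnt=max(cv2.findContours(m,cv2.RETR_EXTERNAL,cv2.CHAIN_APPROX_NONE)[0],key=cv2.contourArea).reshape(-1,2)
    W=ray(c,cnt,z)[:,:2]*1000
    (cx,cy),(w,h),a=cv2.minAreaRect(np.float32(W))
    if w<h: w,h,a=h,w,a-90
    e=np.array([np.cos(np.radians(a)),np.sin(np.radians(a))]); n=np.array([-e[1],e[0]])
    s=(W-[cx,cy])@e; q=(W-[cx,cy])@n; out=[]
    for sg in(1,-1):
        k=(abs(s)<w/2-8)&(sg*q>h/2-6); f=np.polyfit(s[k],q[k],1); out.append(a+np.degrees(np.arctan(f[0]))); 
    ends=[np.median(s[(abs(q)<h/2-8)&(sg*s>w/2-8)]) for sg in(1,-1)]
    g=c['image'].astype(float).sum(-1)[v0-6:v0+7,u0-6:u0+7]; d=abs(g-np.median(g)); d[d<.4*d.max()]=0
    vv,uu=np.mgrid[v0-6:v0+7,u0-6:u0+7]; hp=((uu*d).sum()/d.sum(),(vv*d).sum()/d.sum())
    print('hole',np.round(hp,1),(ray(c,[hp],z)[0,:2]*1000).round(1),'rect',np.round([cx,cy,w,h,a],1),'edges',np.round(out,2),'ends',[np.round(np.array([cx,cy])+e*x,1).tolist() for x in ends])
E
python3 - <<'E'
from h import *
c=cap('wrist'); I=c['image'].astype(int); P=cloud(c)
print(I[110,200:290:4].sum(-1)//3)
for th in(22,28,34):
  k=(I.max(-1)<90)&(I.sum(-1)/3>th); k[:80]=0;k[175:]=0;k[:,:105]=0;k[:,285:]=0
  k=cv2.morphologyEx(k.astype(np.uint8),cv2.MORPH_OPEN,np.ones((3,3)))
  front(c,k,(192,130),.038)
E
```

```text
[ 69  69  68  67  68  69  70  69  67  69  68  71  69  68  70  66  69  24
 111 110 220 222 222]
hole [192.1 129. ] [631.9 158.6] rect [631.9 157.5 119.6  58.7 -89.3] edges [-89.18 -89.33] ends [[632.6, 98.9], [631.1, 216.8]]
hole [192.1 129. ] [631.9 158.6] rect [631.9 158.  118.6  58.7 -89.3] edges [-89.19 -89.33] ends [[632.6, 99.1], [631.1, 216.8]]
hole [192.1 129. ] [631.9 158.6] rect [631.9 158.2 118.4  58.7 -89.3] edges [-89.19 -89.33] ends [[632.6, 99.4], [631.1, 216.8]]
```

Run:
```python
from h import *
c=cap('wrist'); I=c['image'].astype(int); P=cloud(c); s=r.get_state()['tcp_pos']; print(s)
z=s[2]+.006
for v in(195,200,205,210):
    row=np.where((c['depth'][v]>0)&(P[v,:,2]>z-.02)&(np.arange(640)>280)&(np.arange(640)<360))[0]
    a,b=row.min()-.5,row.max()+.5
    W=ray(c,[(a,v),(b,v)],z)*1000; print(v,a,b,W[:,:2].round(1).tolist(),W[:,1].mean().round(2),np.median(P[v,row,2]).round(3))
col=I[165:200,318]; print(col.tolist())
```

```text
[0.56874627 0.06018352 0.13878742]
195 290.5 343.5 [[603.6, 72.2], [603.6, 47.6]] 59.88 0.144
200 290.5 343.5 [[601.2, 72.3], [601.2, 47.5]] 59.88 0.145
205 290.5 343.5 [[598.8, 72.3], [598.8, 47.4]] 59.88 0.145
210 290.5 343.5 [[596.3, 72.4], [596.4, 47.4]] 59.88 0.145
[[102, 96, 136], [101, 95, 135], [103, 96, 136], [101, 95, 135], [100, 94, 134], [101, 95, 135], [95, 87, 118], [74, 60, 70], [61, 44, 29], [61, 41, 29], [62, 42, 28], [62, 43, 30], [58, 40, 23], [58, 38, 24], [62, 44, 32], [63, 45, 31], [62, 43, 28], [63, 44, 32], [63, 43, 29], [61, 41, 28], [61, 43, 29], [61, 43, 31], [59, 40, 27], [135, 88, 53], [138, 107, 96], [101, 120, 166], [93, 137, 206], [71, 103, 154], [51, 71, 103], [50, 71, 103], [49, 69, 102], [50, 70, 103], [50, 70, 102], [49, 70, 103], [50, 70, 102]]
```

Emit:
step_arm(increments=[{"tx": 22, "ty": 7.5, "tz": 0, "ax": 0, "ay": 0, "az": 0.7, "claw": -1}, {"tx": 22, "ty": 7.5, "tz": 0, "ax": 0, "ay": 0, "az": 0, "claw": -1}, {"tx": 21, "ty": 7.5, "tz": -20, "ax": 0, "ay": 0, "az": 0, "claw": -1}, {"tx": 0, "ty": 0, "tz": -25, "ax": 0, "ay": 0, "az": 0, "claw": -1}, {"tx": 0, "ty": 0, "tz": -20, "ax": 0, "ay": 0, "az": 0, "claw": -1}, {"tx": 0, "ty": 0, "tz": -8, "ax": 0, "ay": 0, "az": 0, "claw": -1}, {"tx": 0, "ty": 0, "tz": 0, "ax": 0, "ay": 0, "az": 0, "claw": -1}, {"tx": 0, "ty": 0, "tz": 0, "ax": 0, "ay": 0, "az": 0, "claw": -1}])

```text
time_s: 4.85
tcp_pos: [0.6349, 0.0829, 0.0671]
eef_rot: [-180.0, -0.1, 0.8]
contact_force: [0.3, -0.6, -1.0]
gripper_width: 0.0251
```

Run:
```python
from h import *
s=r.get_state();print(s['time_s'],s['tcp_pos'],s['eef_rot'],s['contact_force'])
c=cap('wrist','w3'); z=s['tcp_pos'][2]+.006
I=c['image']; cv2.imwrite('pics/w3c.png',cv2.resize(I[80:260,200:440],None,fx=3,fy=3,interpolation=cv2.INTER_NEAREST))
```

```text
4.85 [0.63489863 0.08294317 0.06708533] [-1.79983213e+02 -7.07529580e-02  7.65581767e-01] [ 0.31463122 -0.60476183 -1.01866758]
```

View pics/w3c.png

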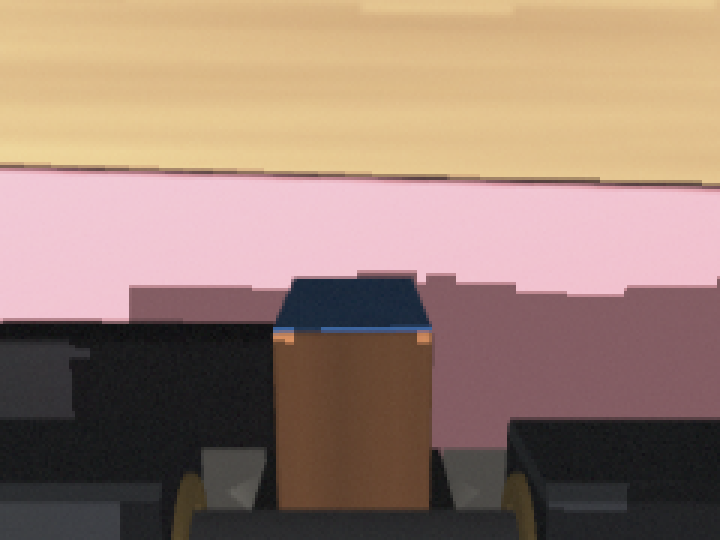

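Lath held over the board, far top edge at about (291–344,189), bottom far corners about (298,173)/(338,173); black's end is hidden behind it, so I compute the gap.

Run:
```python
from h import *
c=cap('wrist'); s=r.get_state()['tcp_pos']
P=ray(c,[(298.3,172.7),(338,172.7)],.0225)*1000; print(P.round(1))
W=ray(c,[(291,192),(344,192)],.073)*1000; print(W.round(1),W[:,1].mean(),s)
```

```text
[[672.2  95.3  22.5]
 [672.5  70.2  22.5]]
[[671.1  95.4  73. ]
 [671.4  70.7  73. ]] 83.08753439754237 [0.6351458  0.08290491 0.06736011]
```

Emit:
step_arm(increments=[{"tx": 0, "ty": 1.5, "tz": 0, "ax": 0, "ay": 0, "az": 0, "claw": -1}, {"tx": 0, "ty": 1.2, "tz": 0, "ax": 0, "ay": 0, "az": 0, "claw": -1}, {"tx": 0, "ty": 0.3, "tz": -1.5, "ax": 0, "ay": 0, "az": 0, "claw": -1}, {"tx": 0, "ty": 0, "tz": 0, "ax": 0, "ay": 0, "az": 0, "claw": -1}, {"tx": 0, "ty": 0, "tz": 0, "ax": 0, "ay": 0, "az": 0, "claw": -1}])

```text
time_s: 5.45
tcp_pos: [0.6345, 0.0855, 0.0644]
eef_rot: [180.0, 0.0, 0.7]
contact_force: [0.3, -0.3, 0.5]
gripper_width: 0.025
```

Emit:
step_arm(increments=[{"tx": 0, "ty": 0.3, "tz": -0.6, "ax": 0, "ay": 0, "az": 0, "claw": -1}, {"tx": 0, "ty": 0, "tz": 0, "ax": 0, "ay": 0, "az": 0, "claw": -1}, {"tx": 0, "ty": 0, "tz": 0, "ax": 0, "ay": 0, "az": 0, "claw": -1}])

```text
time_s: 5.75
tcp_pos: [0.6346, 0.0858, 0.0638]
eef_rot: [180.0, 0.0, 0.7]
contact_force: [0.5, -0.3, -0.2]
gripper_width: 0.0248
```

Emit:
step_arm(increments=[{"tx": 0, "ty": 0, "tz": 0, "ax": 0, "ay": 0, "az": 0, "claw": 0.1}, {"tx": 0, "ty": 0, "tz": 0, "ax": 0, "ay": 0, "az": 0, "claw": 0.1}, {"tx": 0, "ty": 0, "tz": 0, "ax": 0, "ay": 0, "az": 0, "claw": 0.1}, {"tx": 0, "ty": 0, "tz": 20, "ax": 0, "ay": 0, "az": 0, "claw": 0.1}, {"tx": 0, "ty": 0, "tz": 40, "ax": 0, "ay": 0, "az": 0, "claw": 1}, {"tx": -30, "ty": 15, "tz": 40, "ax": 0, "ay": 0, "az": 0, "claw": 1}, {"tx": -35, "ty": 20, "tz": 0, "ax": 0, "ay": 0, "az": 0, "claw": 1}, {"tx": 0, "ty": 15, "tz": 0, "ax": 0, "ay": 0, "az": 0, "claw": 1}, {"tx": 0, "ty": 0, "tz": 0, "ax": 0, "ay": 0, "az": 0, "claw": 1}, {"tx": 0, "ty": 0, "tz": 0, "ax": 0, "ay": 0, "az": 0, "claw": 1}])

```text
time_s: 6.75
tcp_pos: [0.571, 0.1355, 0.1622]
eef_rot: [180.0, -0.0, 0.8]
contact_force: [1.0, 0.1, -0.3]
gripper_width: 0.0866
```

Run:
```python
from h import *
s=r.get_state();print(s['time_s'],s['tcp_pos'],s['eef_rot'])
c=cap('wrist','w4')
I=c['image']; cv2.imwrite('pics/w4c.png',cv2.resize(I[60:240,200:460],None,fx=3,fy=3,interpolation=cv2.INTER_NEAREST))
```

```text
6.75 [0.57102271 0.13548558 0.16218101] [ 1.79997093e+02 -5.81278102e-03  7.77019365e-01]
```

View pics/w4c.png

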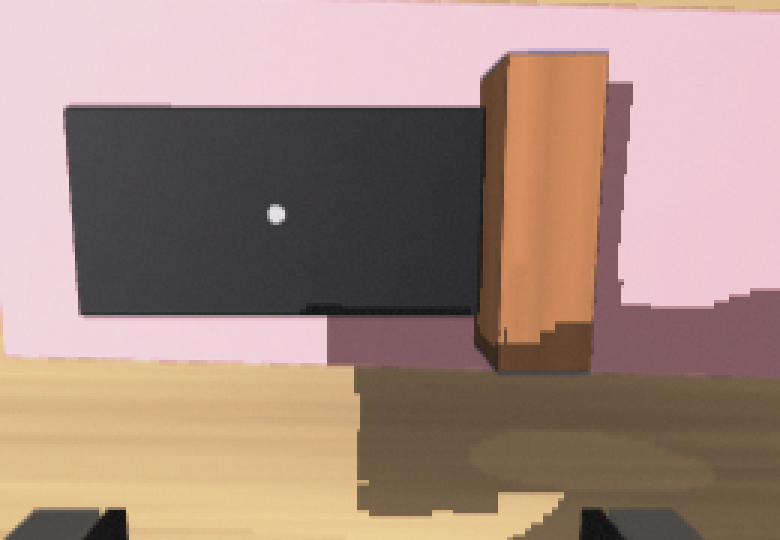

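Lath stands square against the black front's right end (sliver about 1 px at crop x 480); hole at crop (276,214).

Run:
```python
from h import *
c=cap('wrist'); I=c['image'].astype(int)
k=(I.max(-1)<100)&(I.sum(-1)/3>30)&(abs(I[...,2]-I[...,0])<25); k[:90]=0;k[166:]=0;k[:,:215]=0;k[:,363:]=0
k=cv2.morphologyEx(k.astype(np.uint8),cv2.MORPH_OPEN,np.ones((3,3)))
front(c,k,(292,131),.038)
# lath top right/left edges
hsv=cv2.cvtColor(c['image'],cv2.COLOR_BGR2HSV)
for v in(90,110,130,150):
    g=I[v,350:420,2].astype(float); d=np.diff(cv2.GaussianBlur(g.reshape(1,-1),(3,1),0).ravel())
    b=I[v,350:420,0].astype(float); db=np.diff(b)
    u=350+np.argmax(db[35:])+35+.5
    l=350+np.argmax(d[8:25])+8+.5
    print(v,l,u,(ray(c,[(l,v),(u,v)],.07)[:,:2]*1000).round(1).tolist())
```

```text
hole [291.1 131. ] [631.9 158.5] rect [631.5 158.1 119.4  58.5 -89.3] edges [-89.28 -87.77] ends [[632.2, 98.9], [630.7, 217.3]]
90 368.5 409.5 [[662.9, 98.2], [663.3, 67.8]]
110 367.5 408.5 [[648.7, 98.1], [649.1, 67.3]]
130 366.5 406.5 [[634.1, 98.1], [634.5, 67.5]]
150 366.5 404.5 [[619.0, 97.2], [619.3, 67.7]]
```

Emit:
step_arm(increments=[{"tx": -13, "ty": 14, "tz": 0, "ax": 0, "ay": 0, "az": -8.3, "claw": 1}, {"tx": -13, "ty": 14, "tz": 0, "ax": 0, "ay": 0, "az": -8.3, "claw": 1}, {"tx": -13, "ty": 14, "tz": 0, "ax": 0, "ay": 0, "az": -8.3, "claw": 1}, {"tx": -13, "ty": 14, "tz": 0, "ax": 0, "ay": 0, "az": -8.3, "claw": 1}, {"tx": -13, "ty": 14, "tz": 0, "ax": 0, "ay": 0, "az": -8.3, "claw": 1}, {"tx": -13, "ty": 14, "tz": 0, "ax": 0, "ay": 0, "az": -8.3, "claw": 1}, {"tx": -13, "ty": 14, "tz": 0, "ax": 0, "ay": 0, "az": -8.3, "claw": 1}, {"tx": -13, "ty": 14, "tz": 0, "ax": 0, "ay": 0, "az": -8.3, "claw": 1}, {"tx": -13, "ty": 14, "tz": 0, "ax": 0, "ay": 0, "az": -8.3, "claw": 1}, {"tx": -13, "ty": 16, "tz": 0, "ax": 0, "ay": 0, "az": -8.3, "claw": 1}, {"tx": 0, "ty": 0, "tz": 0, "ax": 0, "ay": 0, "az": 0, "claw": 1}, {"tx": 0, "ty": 0, "tz": 0, "ax": 0, "ay": 0, "az": 0, "claw": 1}])

```text
time_s: 8.05
tcp_pos: [0.4411, 0.277, 0.1619]
eef_rot: [180.0, -0.0, -82.1]
contact_force: [-0.1, -0.2, 0.0]
gripper_width: 0.0877
```

Run:
```python
from h import *
s=r.get_state();print(s['time_s'],s['tcp_pos'],s['eef_rot'],s['joints'].round(0))
c=cap('wrist','w5')
```

```text
8.05 [0.44113888 0.27698759 0.16185675] [ 1.79972010e+02 -3.66538360e-02 -8.20975581e+01] [ 54.  10. -25.   0. -54. -46.]
```

View pics/w5.png

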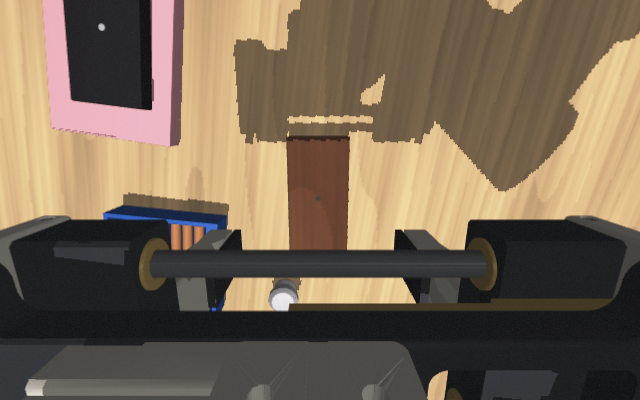

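Walnut at (287–349,137–250), hole at (318,197), nicely between the jaws.

Run:
```python
from h import *
c=cap('wrist'); I=c['image'].astype(int); s=r.get_state();print(s['tcp_pos'])
print((ray(c,[(318.0,197.3)],.018)*1000).round(1))
k=(I[...,2]-I[...,0]>20)&(I.sum(-1)/3<70)
L,Rr=[],[]
for v in range(150,240,5):
    g=I[v].sum(-1).astype(float); d=np.abs(np.diff(g))
    L.append((270+np.argmax(d[270:300])+.5,v)); Rr.append((335+np.argmax(d[335:365])+.5,v))
for e in(L,Rr):
    W=ray(c,e,.018)[:,:2]*1000; med=np.polyfit(W[:,1],W[:,0],1); k=abs(W[:,0]-np.polyval(med,W[:,1]))<1; f=np.polyfit(W[k,1],W[k,0],1)
    print(k.sum(),f,np.degrees(np.arctan(f[0])),np.polyval(f,277))
print(I[192:203,313:324].sum(-1).tolist())
for v in range(128,146): print(v,I[v,310],end=' ')
```

```text
[0.44135569 0.27660976 0.16191273]
[[439.7 278.8  18. ]]
18 [-1.40070585e-01  5.09238211e+02] -7.973576809217169 470.43865914151445
18 [-1.45166865e-01  4.50095713e+02] -8.259750793017242 409.8844911886751
[[235, 232, 226, 223, 230, 224, 226, 228, 228, 227, 224], [239, 231, 231, 230, 230, 227, 231, 228, 226, 221, 227], [241, 237, 233, 231, 231, 225, 225, 227, 228, 225, 228], [240, 240, 242, 236, 236, 223, 227, 228, 227, 220, 225], [243, 239, 244, 228, 213, 208, 216, 227, 225, 226, 227], [246, 244, 235, 210, 208, 201, 207, 223, 226, 222, 230], [245, 240, 238, 204, 202, 207, 206, 215, 232, 225, 220], [239, 242, 239, 212, 203, 207, 201, 220, 225, 223, 221], [243, 242, 247, 227, 219, 208, 214, 229, 228, 226, 229], [242, 243, 245, 247, 239, 239, 236, 240, 235, 228, 226], [242, 242, 245, 249, 246, 248, 246, 244, 238, 225, 225]]
128 [ 77 103 122] 129 [ 77 103 122] 130 [ 77 102 122] 131 [ 76 102 121] 132 [ 75 101 121] 133 [ 76 101 120] 134 [ 75 101 120] 135 [ 68  89 107] 136 [42 55 70] 137 [26 35 49] 138 [27 38 53] 139 [46 63 96] 140 [ 50  70 108] 141 [ 53  72 110] 142 [ 52  72 109] 143 [ 52  71 108] 144 [ 48  68 107] 145 [ 50  69 108]
```

Emit:
step_arm(increments=[{"tx": -1.5, "ty": 2.5, "tz": -30, "ax": 0, "ay": 0, "az": 0.1, "claw": 1}, {"tx": 0, "ty": 0, "tz": -40, "ax": 0, "ay": 0, "az": 0, "claw": 1}, {"tx": 0, "ty": 0, "tz": -40, "ax": 0, "ay": 0, "az": 0, "claw": 1}, {"tx": 0, "ty": 0, "tz": -28, "ax": 0, "ay": 0, "az": 0, "claw": 1}, {"tx": 0, "ty": 0, "tz": 0, "ax": 0, "ay": 0, "az": 0, "claw": 0.2}, {"tx": 0, "ty": 0, "tz": 0, "ax": 0, "ay": 0, "az": 0, "claw": 0}, {"tx": 0, "ty": 0, "tz": 0, "ax": 0, "ay": 0, "az": 0, "claw": -1}, {"tx": 0, "ty": 0, "tz": 0, "ax": 0, "ay": 0, "az": 0, "claw": -1}, {"tx": 0, "ty": 0, "tz": 0, "ax": 0, "ay": 0, "az": 0, "claw": -1}], newtons=20)

```text
time_s: 9.05
tcp_pos: [0.4397, 0.2799, 0.0249]
eef_rot: [-179.9, 0.0, -82.2]
contact_force: [1.1, -0.3, 1.2]
gripper_width: 0.0596
```

Emit:
step_arm(increments=[{"tx": 0, "ty": 0, "tz": 0, "ax": 0, "ay": 0, "az": 0, "claw": -1}, {"tx": 0, "ty": 0, "tz": 30, "ax": 0, "ay": 0, "az": 0, "claw": -1}, {"tx": 0, "ty": 0, "tz": 40, "ax": 0, "ay": 0, "az": 0, "claw": -1}, {"tx": 20, "ty": -25, "tz": 35, "ax": 0, "ay": 0, "az": 0, "claw": -1}, {"tx": 29, "ty": -40, "tz": 0, "ax": 0, "ay": 0, "az": -1.2, "claw": -1}, {"tx": 29, "ty": -41, "tz": 0, "ax": 0, "ay": 0, "az": -1.2, "claw": -1}, {"tx": 29, "ty": -41, "tz": 0, "ax": 0, "ay": 0, "az": -1.2, "claw": -1}, {"tx": 29, "ty": -41, "tz": 0, "ax": 0, "ay": 0, "az": -1.2, "claw": -1}, {"tx": 29, "ty": -41, "tz": 0, "ax": 0, "ay": 0, "az": -1.2, "claw": -1}, {"tx": 29, "ty": -41, "tz": 0, "ax": 0, "ay": 0, "az": -1.1, "claw": -1}, {"tx": 0, "ty": 0, "tz": -20, "ax": 0, "ay": 0, "az": 0, "claw": -1}, {"tx": 0, "ty": 0, "tz": 0, "ax": 0, "ay": 0, "az": 0, "claw": -1}])

```text
time_s: 10.25
tcp_pos: [0.6311, 0.0088, 0.1063]
eef_rot: [179.7, -0.0, -89.5]
contact_force: [-0.8, 0.7, -2.0]
gripper_width: 0.06
```

Emit:
step_arm(increments=[{"tx": 0, "ty": 0, "tz": -30, "ax": 0, "ay": 0, "az": 0, "claw": -1}, {"tx": 0, "ty": 0, "tz": -20, "ax": 0, "ay": 0, "az": 0, "claw": -1}, {"tx": 0, "ty": 0, "tz": 0, "ax": 0, "ay": 0, "az": 0, "claw": -1}, {"tx": 0, "ty": 0, "tz": 0, "ax": 0, "ay": 0, "az": 0, "claw": -1}])

```text
time_s: 10.65
tcp_pos: [0.6326, 0.0115, 0.06]
eef_rot: [180.0, -0.0, -89.2]
contact_force: [0.6, 1.1, -0.8]
gripper_width: 0.06
```

Run:
```python
from h import *
s=r.get_state();print(s['time_s'],s['tcp_pos'],s['eef_rot'],s['gripper_width'])
c=cap('wrist'); 
I=c['image']; cv2.imwrite('pics/w6c.png',cv2.resize(I[0:260,160:480],None,fx=2,fy=2,interpolation=cv2.INTER_NEAREST))
```

```text
10.65 [0.6326475  0.01145163 0.0600203 ] [ 1.79990688e+02 -1.98156615e-02 -8.91793227e+01] 0.06001648121338189
```

View pics/w6c.png

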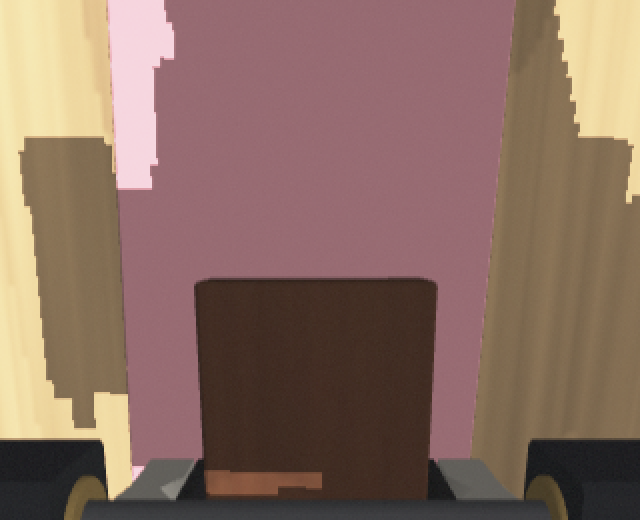

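Walnut held square (crop rows 280–500), its right end's top edge at pixel row ≈141.

Run:
```python
from h import *
c=cap('wrist'); I=c['image'].astype(int); s=r.get_state(); print(s['tcp_pos'])
print([int(x) for x in I[134:148,317].sum(-1)])
print((ray(c,[(260,140.5),(317.5,140.5),(317.5,142),(375,140.5)],s['tcp_pos'][2]-.0069)*1000).round(1).tolist())
```

```text
[0.63354832 0.01145371 0.06093826]
[372, 373, 372, 372, 329, 212, 124, 140, 150, 151, 153, 150, 150, 148]
[[661.5, -48.2, 54.0], [633.5, -48.6, 54.0], [633.5, -47.9, 54.0], [605.5, -49.0, 54.0]]
```

Emit:
step_arm(increments=[{"tx": 0, "ty": 0, "tz": -10, "ax": 0, "ay": 0, "az": 0, "claw": -1}, {"tx": 0, "ty": 0, "tz": -4.5, "ax": 0, "ay": 0, "az": 0, "claw": -1}, {"tx": 0, "ty": 0, "tz": 0, "ax": 0, "ay": 0, "az": 0, "claw": -1}, {"tx": 0, "ty": 0.7, "tz": 0, "ax": 0, "ay": 0, "az": 0, "claw": -1}, {"tx": 0, "ty": 0.6, "tz": 0, "ax": 0, "ay": 0, "az": 0, "claw": -1}, {"tx": 0, "ty": 0, "tz": 0, "ax": 0, "ay": 0, "az": 0, "claw": -1}, {"tx": 0, "ty": 0, "tz": 0, "ax": 0, "ay": 0, "az": 0, "claw": -1}])

```text
time_s: 11.45
tcp_pos: [0.6327, 0.0119, 0.0446]
eef_rot: [180.0, -0.0, -89.3]
contact_force: [-0.5, 0.4, -0.6]
gripper_width: 0.0599
```

Emit:
step_arm(increments=[{"tx": 0, "ty": 0.4, "tz": -0.3, "ax": 0, "ay": 0, "az": 0, "claw": -1}, {"tx": 0, "ty": 0, "tz": 0, "ax": 0, "ay": 0, "az": 0, "claw": -1}, {"tx": 0, "ty": 0, "tz": 0, "ax": 0, "ay": 0, "az": 0, "claw": 0.7}, {"tx": 0, "ty": 0, "tz": 0, "ax": 0, "ay": 0, "az": 0, "claw": 0.8}, {"tx": 0, "ty": 0, "tz": 0, "ax": 0, "ay": 0, "az": 0, "claw": 1}, {"tx": 0, "ty": 0, "tz": 20, "ax": 0, "ay": 0, "az": 0, "claw": 1}, {"tx": 0, "ty": 0, "tz": 40, "ax": 0, "ay": 0, "az": 0, "claw": 1}, {"tx": 0, "ty": 0, "tz": 40, "ax": 0, "ay": 0, "az": 8, "claw": 1}, {"tx": -12, "ty": 5, "tz": 0, "ax": 0, "ay": 0, "az": 8.3, "claw": 1}, {"tx": -12, "ty": 5, "tz": 15, "ax": 0, "ay": 0, "az": 8.3, "claw": 1}, {"tx": -12, "ty": 5, "tz": 0, "ax": 0, "ay": 0, "az": 8.3, "claw": 1}])

```text
time_s: 12.55
tcp_pos: [0.5973, 0.0276, 0.1615]
eef_rot: [-179.8, -0.1, -56.0]
contact_force: [0.2, 0.7, 0.6]
gripper_width: 0.0875
```

Emit:
step_arm(increments=[{"tx": -12, "ty": 5, "tz": 0, "ax": 0, "ay": 0, "az": 8.3, "claw": 1}, {"tx": -12, "ty": 5, "tz": 0, "ax": 0, "ay": 0, "az": 8.3, "claw": 1}, {"tx": -3, "ty": 5, "tz": 0, "ax": 0, "ay": 0, "az": 8.3, "claw": 1}, {"tx": 0, "ty": 5, "tz": 0, "ax": 0, "ay": 0, "az": 8.3, "claw": 1}, {"tx": 0, "ty": 0, "tz": 0, "ax": 0, "ay": 0, "az": 8.3, "claw": 1}, {"tx": 0, "ty": 0, "tz": 0, "ax": 0, "ay": 0, "az": 8.3, "claw": 1}, {"tx": 0, "ty": 0, "tz": 0, "ax": 0, "ay": 0, "az": 7.3, "claw": 1}, {"tx": 0, "ty": 0, "tz": 0, "ax": 0, "ay": 0, "az": 0, "claw": 1}, {"tx": 0, "ty": 0, "tz": 0, "ax": 0, "ay": 0, "az": 0, "claw": 1}])

```text
time_s: 13.45
tcp_pos: [0.5697, 0.0473, 0.1594]
eef_rot: [-180.0, -0.0, 0.5]
contact_force: [-0.1, -0.1, -0.4]
gripper_width: 0.0868
```

Run:
```python
from h import *
s=r.get_state();print(s['time_s'],s['tcp_pos'],s['eef_rot'])
c=cap('wrist','w7')
I=c['image']; cv2.imwrite('pics/w7c.png',cv2.resize(I[60:240,160:420],None,fx=3,fy=3,interpolation=cv2.INTER_NEAREST))
```

```text
13.45 [0.56970412 0.04733603 0.15942633] [-1.79995749e+02 -2.43049529e-03  5.06490632e-01]
```

View pics/w7c.png

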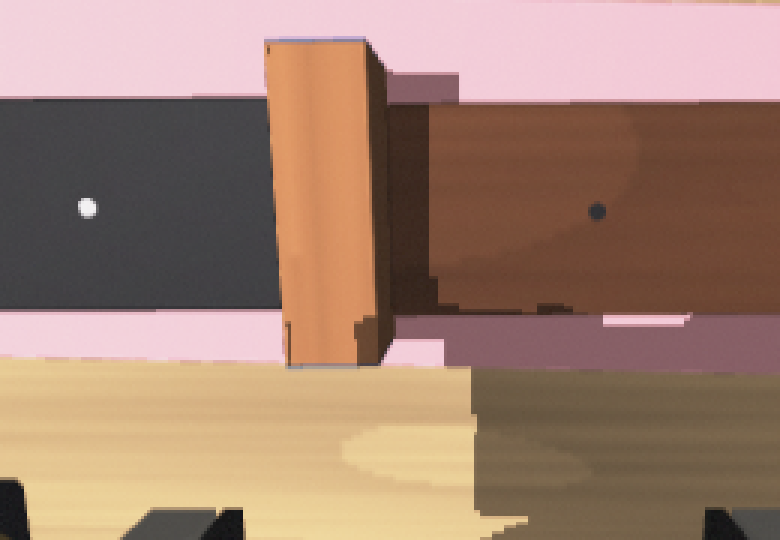

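Walnut lies tight against the lath; holes at crop (88,208) and (597,211).

```bash
cat >> h.py <<'E'
def hole(c,u0,v0,z,w=4):
    g=c['image'].astype(float).sum(-1)[v0-w:v0+w+1,u0-w:u0+w+1]; d=abs(g-np.median(g)); d[d<.4*d.max()]=0
    vv,uu=np.mgrid[v0-w:v0+w+1,u0-w:u0+w+1]; return ray(c,[((uu*d).sum()/d.sum(),(vv*d).sum()/d.sum())],z)[0]*1000
def edge(c,rows,lo,hi,z):
    "strongest vertical edge per row -> world points"
    g=cv2.GaussianBlur(c['image'].astype(np.float32).sum(-1),(3,3),0); q=[]
    for v in rows:
        d=abs(np.diff(g[v]))[lo:hi]; i=np.argmax(d); q.append((lo+i+.5,v))
    return ray(c,q,z)[:,:2]*1000
E
python3 - <<'E'
from h import *
c=cap('wrist')
a=hole(c,189,129,.038);b=hole(c,359,130,.038); d=b-a; print(a,b,np.hypot(*d[:2]),np.degrees(np.arctan2(d[1],d[0])))
k=None
g=cv2.GaussianBlur(c['image'].astype(np.float32).sum(-1),(3,3),0)
for lo,hi in((90,98),(160,170)):
    q=[]
    for u in range(300,415,8):
        i=lo+np.argmax(abs(np.diff(g[lo:hi,u]))); q.append((u,i+.5))
    W=ray(c,q,.038)*1000; f=np.polyfit(W[:,1],W[:,0],1); print('walnut edge',np.degrees(np.arctan(f[0])))
print(edge(c,range(95,165,10),245,256,.07).round(1).tolist()); print(edge(c,range(95,165,10),275,289,.07).round(1).tolist())
E
```

```text
[632.03406596 158.68506985  38.        ] [631.94922148  12.04132608  38.        ] 146.6437683172058 -90.03314993263554
walnut edge -0.5137943554493435
walnut edge -0.5149265101297608
[[656.9, 98.5], [649.9, 98.1], [642.8, 97.7], [635.5, 98.1], [628.2, 97.7], [620.7, 97.3], [613.1, 97.6]]
[[657.1, 73.5], [650.1, 73.7], [643.0, 73.8], [635.8, 73.2], [628.4, 73.4], [620.9, 72.8], [613.3, 72.9]]
```

Run:
```python
from h import *
c=cap('wrist')
g=cv2.GaussianBlur(c['image'].astype(np.float32).sum(-1),(3,3),0)
for nm,us in(('black',range(135,245,6)),('walnut',range(300,425,6))):
  for lo,hi in((89,98),(158,169)):
    q=[(u,lo+np.argmax(abs(np.diff(g[lo:hi,u])))+.5) for u in us]
    W=ray(c,q,.038)*1000; f=np.polyfit(W[:,1],W[:,0],1); k=abs(W[:,0]-np.polyval(f,W[:,1]))<1; f=np.polyfit(W[k,1],W[k,0],1); print(nm,k.sum(),np.degrees(np.arctan(f[0])).round(2),'x at y=12,85,158:',np.polyval(f,[12,85,158]).round(1))
```

```text
black 19 -1.18 x at y=12,85,158: [664.5 663.  661.5]
black 19 -1.29 x at y=12,85,158: [605.6 603.9 602.3]
walnut 21 -0.55 x at y=12,85,158: [661.8 661.1 660.4]
walnut 21 -0.55 x at y=12,85,158: [602.3 601.6 600.9]
```

Emit:
step_arm(increments=[{"tx": 5, "ty": -5, "tz": 0, "ax": 0, "ay": 0, "az": -8.3, "claw": 1}, {"tx": 10, "ty": -5, "tz": 0, "ax": 0, "ay": 0, "az": -8.3, "claw": 1}, {"tx": 12, "ty": -5, "tz": 0, "ax": 0, "ay": 0, "az": -8.3, "claw": 1}, {"tx": 12, "ty": -5, "tz": 0, "ax": 0, "ay": 0, "az": -8.3, "claw": 1}, {"tx": 12, "ty": -5, "tz": 0, "ax": 0, "ay": 0, "az": -8.3, "claw": 1}, {"tx": 12, "ty": -5, "tz": 0, "ax": 0, "ay": 0, "az": -8.3, "claw": 1}, {"tx": 0, "ty": -5, "tz": 0, "ax": 0, "ay": 0, "az": -8.3, "claw": 1}, {"tx": 0, "ty": 0, "tz": 0, "ax": 0, "ay": 0, "az": -8.3, "claw": 1}, {"tx": 0, "ty": 0, "tz": 0, "ax": 0, "ay": 0, "az": -8.3, "claw": 1}, {"tx": 0, "ty": 0, "tz": -15, "ax": 0, "ay": 0, "az": -8.3, "claw": 1}, {"tx": 0, "ty": 0, "tz": -20, "ax": 0, "ay": 0, "az": -7, "claw": 1}, {"tx": 0, "ty": 0, "tz": 0, "ax": 0, "ay": 0, "az": 0, "claw": 1}])

```text
time_s: 14.8
tcp_pos: [0.631, 0.0119, 0.1217]
eef_rot: [179.7, -0.0, -89.5]
contact_force: [0.1, -0.1, -0.6]
gripper_width: 0.0877
```

Emit:
step_arm(increments=[{"tx": 0, "ty": 0, "tz": -40, "ax": 0, "ay": 0, "az": 0, "claw": 1}, {"tx": 0, "ty": 0, "tz": -30, "ax": 0, "ay": 0, "az": 0, "claw": 1}, {"tx": 0, "ty": 0, "tz": -10, "ax": 0, "ay": 0, "az": 0, "claw": 1}, {"tx": 0, "ty": 0, "tz": 0, "ax": 0, "ay": 0, "az": 0, "claw": 0.5}, {"tx": 0, "ty": 0, "tz": 0, "ax": 0, "ay": 0, "az": 0, "claw": -1}, {"tx": 0, "ty": 0, "tz": 0, "ax": 0, "ay": 0, "az": 0, "claw": -1}, {"tx": 0, "ty": 0, "tz": 0, "ax": 0, "ay": 0, "az": 0, "claw": -1}, {"tx": 0, "ty": 0, "tz": 0, "ax": 0, "ay": 0, "az": 0, "claw": -1}], newtons=10)

```text
time_s: 15.6
tcp_pos: [0.6335, 0.0126, 0.0459]
eef_rot: [-179.9, 0.0, -89.2]
contact_force: [-1.7, 1.3, 5.2]
gripper_width: 0.0598
```

Emit:
step_arm(increments=[{"tx": 1.2, "ty": 0, "tz": 0, "ax": 0, "ay": 0, "az": 0.4, "claw": -1}, {"tx": 1.2, "ty": 0, "tz": 0, "ax": 0, "ay": 0, "az": 0, "claw": -1}, {"tx": 0, "ty": 0.7, "tz": 0, "ax": 0, "ay": 0, "az": 0, "claw": -1}, {"tx": 0, "ty": 0.6, "tz": 0, "ax": 0, "ay": 0, "az": 0, "claw": -1}, {"tx": 0, "ty": 0, "tz": 0, "ax": 0, "ay": 0, "az": 0, "claw": -1}, {"tx": 0, "ty": 0, "tz": 0, "ax": 0, "ay": 0, "az": 0, "claw": -1}, {"tx": 0, "ty": 0, "tz": 0, "ax": 0, "ay": 0, "az": 0, "claw": -1}])

```text
time_s: 16.3
tcp_pos: [0.6351, 0.0129, 0.0458]
eef_rot: [-180.0, -0.0, -88.9]
contact_force: [-3.6, -2.5, 8.5]
gripper_width: 0.0598
```

Emit:
step_arm(increments=[{"tx": 0, "ty": 0, "tz": 0.8, "ax": 0, "ay": 0, "az": 0, "claw": -1}, {"tx": 0, "ty": 0, "tz": 0, "ax": 0, "ay": 0, "az": 0, "claw": -1}, {"tx": 0, "ty": 0, "tz": 0, "ax": 0, "ay": 0, "az": 0, "claw": 0.7}, {"tx": 0, "ty": 0, "tz": 0, "ax": 0, "ay": 0, "az": 0, "claw": 0.8}, {"tx": 0, "ty": 0, "tz": 0, "ax": 0, "ay": 0, "az": 0, "claw": 1}, {"tx": 0, "ty": 0, "tz": 20, "ax": 0, "ay": 0, "az": 0, "claw": 1}, {"tx": 0, "ty": 0, "tz": 40, "ax": 0, "ay": 0, "az": 0, "claw": 1}, {"tx": 0, "ty": 0, "tz": 40, "ax": 0, "ay": 0, "az": 8, "claw": 1}, {"tx": -12, "ty": 5, "tz": 0, "ax": 0, "ay": 0, "az": 8.3, "claw": 1}, {"tx": -12, "ty": 5, "tz": 15, "ax": 0, "ay": 0, "az": 8.3, "claw": 1}, {"tx": -12, "ty": 5, "tz": 0, "ax": 0, "ay": 0, "az": 8.3, "claw": 1}])

```text
time_s: 17.4
tcp_pos: [0.5998, 0.029, 0.1621]
eef_rot: [-179.8, -0.1, -55.6]
contact_force: [0.2, 0.5, 0.8]
gripper_width: 0.0879
```

Emit:
step_arm(increments=[{"tx": -12, "ty": 5, "tz": 0, "ax": 0, "ay": 0, "az": 8.3, "claw": 1}, {"tx": -12, "ty": 5, "tz": 0, "ax": 0, "ay": 0, "az": 8.3, "claw": 1}, {"tx": -5, "ty": 5, "tz": 0, "ax": 0, "ay": 0, "az": 8.3, "claw": 1}, {"tx": 0, "ty": 5, "tz": 0, "ax": 0, "ay": 0, "az": 8.3, "claw": 1}, {"tx": 0, "ty": 0, "tz": 0, "ax": 0, "ay": 0, "az": 8.3, "claw": 1}, {"tx": 0, "ty": 0, "tz": 0, "ax": 0, "ay": 0, "az": 8.3, "claw": 1}, {"tx": 0, "ty": 0, "tz": 0, "ax": 0, "ay": 0, "az": 7.3, "claw": 1}, {"tx": 0, "ty": 0, "tz": 0, "ax": 0, "ay": 0, "az": 0, "claw": 1}, {"tx": 0, "ty": 0, "tz": 0, "ax": 0, "ay": 0, "az": 0, "claw": 1}])

```text
time_s: 18.3
tcp_pos: [0.5701, 0.0487, 0.1601]
eef_rot: [180.0, 0.0, 0.9]
contact_force: [-0.1, -0.3, -0.2]
gripper_width: 0.0877
```

```bash
cat >> h.py <<'E'
def rowcheck(c,ul,wr,z=.038):
    g=cv2.GaussianBlur(c['image'].astype(np.float32).sum(-1),(3,3),0)
    for nm,us in(('L',ul),('R',wr)):
      for lo,hi in((86,99),(155,170)):
        q=[(u,lo+np.argmax(abs(np.diff(g[lo:hi,u])))+.5) for u in us]
        W=ray(c,q,z)*1000; f=np.polyfit(W[:,1],W[:,0],1); k=abs(W[:,0]-np.polyval(f,W[:,1]))<1; f=np.polyfit(W[k,1],W[k,0],1); print(nm,k.sum(),np.degrees(np.arctan(f[0])).round(2),'x at y=12,85,158:',np.polyval(f,[12,85,158]).round(1))
E
python3 - <<'E'
from h import *
c=cap('wrist','w8'); s=r.get_state(); print(s['time_s'],s['tcp_pos'],s['eef_rot'])
I=c['image']
for u,v in((189,129),(359,130)):
    g=I.astype(int).sum(-1)[115:145,u-15:u+16]; print(np.unravel_index(np.argmax(abs(g-np.median(g))),g.shape)+np.array([115,u-15]))
a=hole(c,189,129,.038,7);b=hole(c,359,130,.038,7); d=b-a; print(a,b,np.hypot(*d[:2]),np.degrees(np.arctan2(d[1],d[0])))
rowcheck(c,range(135,245,6),range(300,425,6))
print(edge(c,range(95,165,10),245,256,.07).round(1).tolist()); print(edge(c,range(95,165,10),275,289,.07).round(1).tolist())
E
```

```text
18.35 [0.57011683 0.04865667 0.16009474] [-1.79999292e+02  6.62974809e-03  9.22892352e-01]
[128 190]
[129 361]
[631.96421491 158.69910033  38.        ] [634.40934142  12.85155664  38.        ] 145.86803845671224 -89.03952920382497
L 19 -0.87 x at y=12,85,158: [664.  662.9 661.8]
L 19 -0.89 x at y=12,85,158: [604.6 603.4 602.3]
R 21 -0.7 x at y=12,85,158: [664.1 663.2 662.3]
R 21 -1.27 x at y=12,85,158: [604.8 603.1 601.5]
[[657.0, 98.4], [650.0, 97.9], [642.8, 98.2], [635.6, 97.8], [628.2, 97.3], [620.7, 97.6], [613.1, 97.1]]
[[657.4, 74.1], [650.4, 73.4], [643.2, 73.5], [636.0, 73.6], [628.6, 72.9], [621.1, 73.0], [613.4, 73.1]]
```

Emit:
step_arm(increments=[{"tx": 21, "ty": 12, "tz": 0, "ax": 0, "ay": 0, "az": 0, "claw": 1}, {"tx": 22, "ty": 13, "tz": 0, "ax": 0, "ay": 0, "az": 0, "claw": 1}, {"tx": 21, "ty": 12, "tz": 0, "ax": 0, "ay": 0, "az": 0, "claw": 1}, {"tx": 0, "ty": 0, "tz": -30, "ax": 0, "ay": 0, "az": 0, "claw": 1}, {"tx": 0, "ty": 0, "tz": -40, "ax": 0, "ay": 0, "az": 0, "claw": 1}, {"tx": 0, "ty": 0, "tz": -25, "ax": 0, "ay": 0, "az": 0, "claw": 1}, {"tx": 0, "ty": 0, "tz": 0, "ax": 0, "ay": 0, "az": 0, "claw": 0}, {"tx": 0, "ty": 0, "tz": 0, "ax": 0, "ay": 0, "az": 0, "claw": 0}, {"tx": 0, "ty": 0, "tz": 0, "ax": 0, "ay": 0, "az": 0, "claw": 0}, {"tx": 0, "ty": 0, "tz": 0, "ax": 0, "ay": 0, "az": 0, "claw": 0}])

```text
time_s: 19.35
tcp_pos: [0.6352, 0.086, 0.0672]
eef_rot: [-179.9, -0.2, 1.1]
contact_force: [-0.2, -0.3, 0.7]
gripper_width: 0.061
```

Run:
```python
from h import *
for i in range(4):
    s=r.get_state()
    c=cap('wrist') if i==0 else c
    print(s['time_s'],s['tcp_pos'],s['eef_rot'],s['gripper_width'])
W=ray(c,[(u,200) for u in (300,)],.07)
print([int(x) for x in c['image'][200,270:370:2,2]])
```

```text
19.35 [0.63523213 0.08604583 0.06717289] [-1.79937791e+02 -1.70397871e-01  1.10868159e+00] 0.06104413138429678
19.4 [0.6349976  0.08596552 0.0669202 ] [-1.79943367e+02 -1.47352514e-01  1.11128633e+00] 0.057586264366034756
19.4 [0.6349976  0.08596552 0.0669202 ] [-1.79943367e+02 -1.47352514e-01  1.11128633e+00] 0.057586264366034756
19.4 [0.6349976  0.08596552 0.0669202 ] [-1.79943367e+02 -1.47352514e-01  1.11128633e+00] 0.057586264366034756
[29, 26, 30, 27, 28, 27, 28, 27, 25, 29, 27, 68, 113, 111, 111, 111, 111, 109, 108, 216, 215, 213, 209, 212, 213, 215, 217, 218, 220, 219, 220, 221, 218, 108, 108, 109, 107, 66, 66, 65, 65, 65, 64, 66, 65, 65, 66, 64, 64, 65]
```

Emit:
step_arm(increments=[{"tx": 0, "ty": -0.4, "tz": -2, "ax": 0, "ay": 0, "az": 0, "claw": -1}, {"tx": 0, "ty": 0, "tz": 0, "ax": 0, "ay": 0, "az": 0, "claw": -1}, {"tx": 0, "ty": 0, "tz": 0, "ax": 0, "ay": 0, "az": 0, "claw": -1}, {"tx": 0, "ty": 0, "tz": 0, "ax": 0, "ay": 0, "az": 0, "claw": -1}, {"tx": 0, "ty": 0, "tz": 0, "ax": 0, "ay": 0, "az": 0, "claw": -1}, {"tx": 0, "ty": 0, "tz": 0, "ax": 0, "ay": 0, "az": 0, "claw": -1}], newtons=15)

```text
time_s: 20.0
tcp_pos: [0.6342, 0.0852, 0.0633]
eef_rot: [180.0, -0.0, 1.1]
contact_force: [0.1, 0.7, 0.8]
gripper_width: 0.0251
```

Emit:
step_arm(increments=[{"tx": 0, "ty": 0, "tz": 10, "ax": 0, "ay": 0, "az": 0, "claw": -1}, {"tx": 0, "ty": 0, "tz": 25, "ax": 0, "ay": 0, "az": 0, "claw": -1}, {"tx": 0, "ty": 0, "tz": 25, "ax": 0, "ay": 0, "az": 0, "claw": -1}, {"tx": 1, "ty": -40, "tz": 0, "ax": 0, "ay": 0, "az": 0, "claw": -1}, {"tx": 1, "ty": -40, "tz": 0, "ax": 0, "ay": 0, "az": 0, "claw": -1}, {"tx": 1, "ty": -40, "tz": 0, "ax": 0, "ay": 0, "az": 0, "claw": -1}, {"tx": 0, "ty": -30, "tz": 0, "ax": 0, "ay": 0, "az": 0, "claw": -1}, {"tx": 0, "ty": 0, "tz": -30, "ax": 0, "ay": 0, "az": 0, "claw": -1}, {"tx": 0, "ty": 0, "tz": -26, "ax": 0, "ay": 0, "az": 0, "claw": -1}, {"tx": 0, "ty": 0, "tz": 0, "ax": 0, "ay": 0, "az": 0, "claw": -1}, {"tx": 0, "ty": 0, "tz": 0, "ax": 0, "ay": 0, "az": 0, "claw": -1}])

```text
time_s: 21.1
tcp_pos: [0.6372, -0.0649, 0.0678]
eef_rot: [180.0, 0.0, 1.1]
contact_force: [0.2, -0.5, -1.1]
gripper_width: 0.025
```

Run:
```python
from h import *
s=r.get_state(); print(s['time_s'],s['tcp_pos'],s['eef_rot'],s['gripper_width'])
c=cap('wrist','w9'); z=s['tcp_pos'][2]+.0055
for v in(195,205,215):
    g=c['image'][v].astype(int); m=(g[:,2]-g[:,0]>35); u=np.where(m[270:365])[0]+270; W=ray(c,[(u.min()-.5,v),(u.max()+.5,v)],z)*1000; print(u.min(),u.max(),W[:,:2].round(1).tolist(),W[:,1].mean())
```

```text
21.1 [ 0.63723483 -0.06486449  0.06778833] [1.79973001e+02 3.69791055e-02 1.14273287e+00] 0.02500963148318754
291 344 [[671.7, -51.9], [672.2, -77.1]] -64.50827326914792
292 343 [[666.8, -52.3], [667.3, -76.9]] -64.60399623551314
292 343 [[661.9, -52.3], [662.4, -77.1]] -64.70144254480974
```

Emit:
step_arm(increments=[{"tx": 0, "ty": 1.5, "tz": -2, "ax": 0, "ay": 0, "az": 0, "claw": -1}, {"tx": 0, "ty": 1.5, "tz": -1.5, "ax": 0, "ay": 0, "az": 0, "claw": -1}, {"tx": 0, "ty": 1.0, "tz": 0, "ax": 0, "ay": 0, "az": 0, "claw": -1}, {"tx": 0, "ty": 0.6, "tz": 0, "ax": 0, "ay": 0, "az": 0, "claw": -1}, {"tx": 0, "ty": 0.3, "tz": 0, "ax": 0, "ay": 0, "az": 0, "claw": -1}, {"tx": 0, "ty": 0, "tz": 0, "ax": 0, "ay": 0, "az": 0, "claw": -1}, {"tx": 0, "ty": 0, "tz": 0, "ax": 0, "ay": 0, "az": 0, "claw": -1}])

```text
time_s: 21.85
tcp_pos: [0.6371, -0.0598, 0.0637]
eef_rot: [-180.0, 0.0, 1.1]
contact_force: [-0.2, -0.7, -0.6]
gripper_width: 0.0249
```

Emit:
step_arm(increments=[{"tx": 0, "ty": 0.2, "tz": -0.5, "ax": 0, "ay": 0, "az": 0, "claw": -1}, {"tx": 0, "ty": 0, "tz": 0, "ax": 0, "ay": 0, "az": 0, "claw": -1}, {"tx": 0, "ty": 0, "tz": 0, "ax": 0, "ay": 0, "az": 0, "claw": 0.1}, {"tx": 0, "ty": 0, "tz": 0, "ax": 0, "ay": 0, "az": 0, "claw": 0.1}, {"tx": 0, "ty": 0, "tz": 0, "ax": 0, "ay": 0, "az": 0, "claw": 0.1}, {"tx": 0, "ty": 0, "tz": 20, "ax": 0, "ay": 0, "az": 0, "claw": 0.1}, {"tx": 0, "ty": 0, "tz": 40, "ax": 0, "ay": 0, "az": 0, "claw": 1}, {"tx": -30, "ty": 20, "tz": 36, "ax": 0, "ay": 0, "az": 0, "claw": 1}, {"tx": -35, "ty": 23, "tz": 0, "ax": 0, "ay": 0, "az": 0, "claw": 1}, {"tx": 0, "ty": 0, "tz": 0, "ax": 0, "ay": 0, "az": 0, "claw": 1}, {"tx": 0, "ty": 0, "tz": 0, "ax": 0, "ay": 0, "az": 0, "claw": 1}])

```text
time_s: 22.95
tcp_pos: [0.5724, -0.0165, 0.1594]
eef_rot: [-180.0, -0.1, 1.2]
contact_force: [1.4, -0.7, 0.2]
gripper_width: 0.0825
```

Run:
```python
from h import *
c=cap('wrist','w10'); s=r.get_state(); print(s['time_s'],s['tcp_pos'],s['eef_rot'])
I=c['image']; cv2.imwrite('pics/w10c.png',cv2.resize(I[60:240,160:420],None,fx=3,fy=3,interpolation=cv2.INTER_NEAREST))
```

```text
23.0 [ 0.57292183 -0.01679875  0.15901701] [-1.79991657e+02 -5.92429495e-02  1.17101473e+00]
```

View pics/w10c.png

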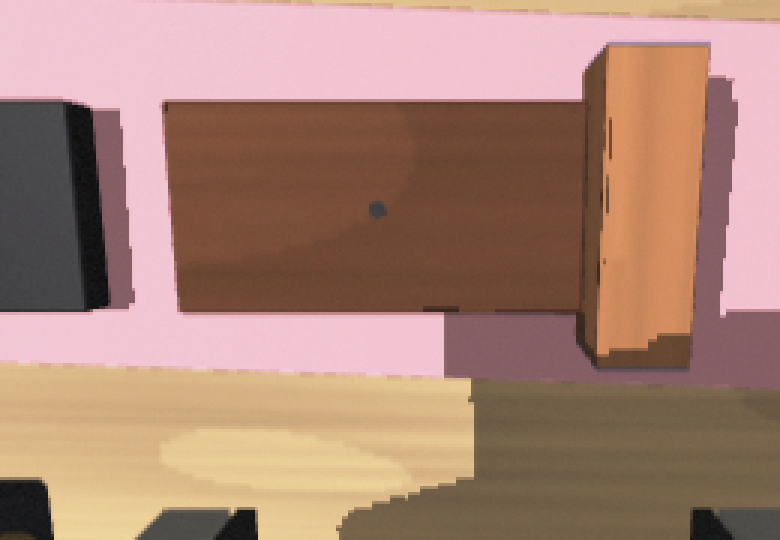

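Lath stands tight at the walnut's right end (crop x≈583); walnut hole at crop (377,210), black–walnut gap visible at left.

Run:
```python
from h import *
c=cap('wrist')
print(hole(c,286,130,.038))
k=(c['image'].astype(int)); print((ray(c,[(160+168/3,60+210/3),(160+78/3,60+210/3)],.038)*1000).round(1).tolist())
print(edge(c,range(95,175,10),390,399,.07).round(1).tolist())
rowcheck(c,range(225,350,6),range(225,350,6))
```

```text
[635.00231019  12.26197656  38.        ]
[[633.3, 71.6, 38.0], [632.8, 97.5, 38.0]]
[[661.7, -71.8], [654.7, -71.7], [647.6, -71.5], [640.4, -72.2], [633.0, -72.0], [625.6, -71.9], [618.1, -78.7], [610.3, -73.1]]
L 21 -1.15 x at y=12,85,158: [664.2 662.7 661.2]
L 21 -1.16 x at y=12,85,158: [604.7 603.3 601.8]
R 21 -1.15 x at y=12,85,158: [664.2 662.7 661.2]
R 21 -1.16 x at y=12,85,158: [604.7 603.3 601.8]
```

Emit:
step_arm(increments=[{"tx": -12, "ty": -9, "tz": 0, "ax": 0, "ay": 0, "az": -8.4, "claw": 1}, {"tx": -13, "ty": -10, "tz": 0, "ax": 0, "ay": 0, "az": -8.4, "claw": 1}, {"tx": -14, "ty": -10, "tz": 0, "ax": 0, "ay": 0, "az": -8.4, "claw": 1}, {"tx": -14, "ty": -11, "tz": 0, "ax": 0, "ay": 0, "az": -8.4, "claw": 1}, {"tx": -14, "ty": -11, "tz": 0, "ax": 0, "ay": 0, "az": -8.4, "claw": 1}, {"tx": -14, "ty": -11, "tz": 0, "ax": 0, "ay": 0, "az": -8.4, "claw": 1}, {"tx": -13, "ty": -11, "tz": 0, "ax": 0, "ay": 0, "az": -8.4, "claw": 1}, {"tx": -13, "ty": -10, "tz": 0, "ax": 0, "ay": 0, "az": -8.4, "claw": 1}, {"tx": -13, "ty": -10, "tz": 0, "ax": 0, "ay": 0, "az": -8.4, "claw": 1}, {"tx": 0, "ty": 0, "tz": 0, "ax": 0, "ay": 0, "az": 0, "claw": 1}, {"tx": 0, "ty": 0, "tz": 0, "ax": 0, "ay": 0, "az": 0, "claw": 1}])

```text
time_s: 24.15
tcp_pos: [0.4533, -0.1105, 0.1584]
eef_rot: [180.0, -0.0, -74.4]
contact_force: [-0.1, 0.9, -0.5]
gripper_width: 0.0874
```

Run:
```python
from h import *
c=cap('wrist','w11'); s=r.get_state(); print(s['time_s'],s['tcp_pos'],s['eef_rot'],s['joints'].round())
```

```text
24.2 [ 0.45351716 -0.11024689  0.15842485] [-1.79999106e+02 -1.31422730e-02 -7.43508648e+01] [ 11.   5. -32.   0. -53.   5.]
```

View pics/w11.png

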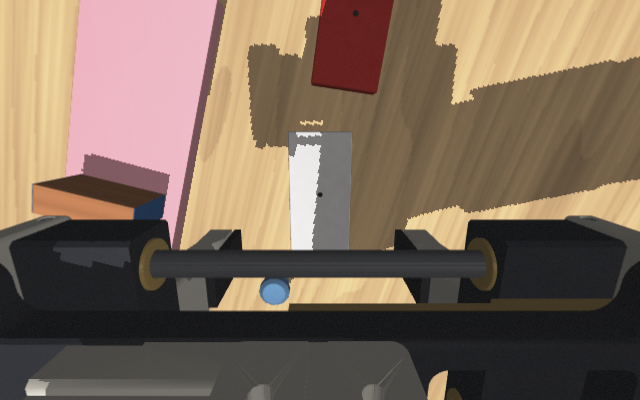

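White front at (289–352,132–250), hole (320,195), square between the jaws; red front clear at (350,45).

Run:
```python
from h import *
c=cap('wrist'); s=r.get_state(); print(s['tcp_pos'])
I=c['image'].astype(int).sum(-1); d=I[188:202,313:328]; v,u=np.where(d<d.min()+60); print('hole px',u.mean()+313,v.mean()+188,(ray(c,[(u.mean()+313,v.mean()+188)],.018)*1000).round(1))
n=np.array([-np.sin(np.radians(-74.35)),np.cos(np.radians(-74.35))]); e=np.array([n[1],-n[0]])
for lo,hi in((280,298),(344,362)):
    W=edge(c,range(155,245,6),lo,hi,.018); f=np.polyfit(W@e,W@n,1); k=abs(W@n-np.polyval(f,W@e))<1; f=np.polyfit((W@e)[k],(W@n)[k],1); print(k.sum(),'rot',np.degrees(np.arctan(f[0])).round(2),np.polyval(f,s['tcp_pos'][:2]@e*1000).round(1),(s['tcp_pos'][:2]@n*1000).round(1))
print(I[122:142,335].tolist())
```

```text
[ 0.45352767 -0.11005047  0.15839253]
hole px 319.8 194.0 [[ 451.1 -112.7   18. ]]
14 rot 0.06 433.0 407.0
15 rot 0.18 374.0 407.0
[310, 309, 306, 310, 309, 310, 311, 312, 297, 310, 339, 352, 352, 353, 355, 353, 354, 356, 353, 355]
```

Emit:
step_arm(increments=[{"tx": -2.6, "ty": -2.6, "tz": -30, "ax": 0, "ay": 0, "az": 0.2, "claw": 1}, {"tx": 0, "ty": 0, "tz": -40, "ax": 0, "ay": 0, "az": 0, "claw": 1}, {"tx": 0, "ty": 0, "tz": -40, "ax": 0, "ay": 0, "az": 0, "claw": 1}, {"tx": 0, "ty": 0, "tz": -23.5, "ax": 0, "ay": 0, "az": 0, "claw": 1}, {"tx": 0, "ty": 0, "tz": 0, "ax": 0, "ay": 0, "az": 0, "claw": 0.5}, {"tx": 0, "ty": 0, "tz": 0, "ax": 0, "ay": 0, "az": 0, "claw": 0.2}, {"tx": 0, "ty": 0, "tz": 0, "ax": 0, "ay": 0, "az": 0, "claw": -1}, {"tx": 0, "ty": 0, "tz": 0, "ax": 0, "ay": 0, "az": 0, "claw": -1}, {"tx": 0, "ty": 0, "tz": 0, "ax": 0, "ay": 0, "az": 0, "claw": -1}, {"tx": 0, "ty": 0, "tz": 0, "ax": 0, "ay": 0, "az": 0, "claw": -1}], newtons=20)

```text
time_s: 25.25
tcp_pos: [0.4512, -0.1125, 0.0264]
eef_rot: [-179.8, -0.0, -74.2]
contact_force: [-0.8, 2.0, 8.8]
gripper_width: 0.06
```

Emit:
step_arm(increments=[{"tx": 0, "ty": 0, "tz": 30, "ax": 0, "ay": 0, "az": 0, "claw": -1}, {"tx": 0, "ty": 0, "tz": 40, "ax": 0, "ay": 0, "az": 0, "claw": -1}, {"tx": 17, "ty": -3.5, "tz": 20, "ax": 0, "ay": 0, "az": -2.8, "claw": -1}, {"tx": 34, "ty": -4, "tz": 0, "ax": 0, "ay": 0, "az": -3, "claw": -1}, {"tx": 34, "ty": -4, "tz": 0, "ax": 0, "ay": 0, "az": -3, "claw": -1}, {"tx": 34, "ty": -4, "tz": 0, "ax": 0, "ay": 0, "az": -3, "claw": -1}, {"tx": 34, "ty": -4, "tz": 0, "ax": 0, "ay": 0, "az": -3, "claw": -1}, {"tx": 34, "ty": -4, "tz": 0, "ax": 0, "ay": 0, "az": 0, "claw": -1}, {"tx": 0, "ty": 0, "tz": -25, "ax": 0, "ay": 0, "az": 0, "claw": -1}, {"tx": 0, "ty": 0, "tz": -25, "ax": 0, "ay": 0, "az": 0, "claw": -1}, {"tx": 0, "ty": 0, "tz": 0, "ax": 0, "ay": 0, "az": 0, "claw": -1}, {"tx": 0, "ty": 0, "tz": 0, "ax": 0, "ay": 0, "az": 0, "claw": -1}])

```text
time_s: 26.45
tcp_pos: [0.6369, -0.1363, 0.0654]
eef_rot: [180.0, -0.0, -89.1]
contact_force: [0.8, 0.5, -0.6]
gripper_width: 0.0596
```

Run:
```python
from h import *
c=cap('wrist','w12'); s=r.get_state(); print(s['time_s'],s['tcp_pos'],s['eef_rot'],s['gripper_width'],s['contact_force'])
z=s['tcp_pos'][2]-.0264+.018
I=c['image'].astype(int).sum(-1)
for u in(290,317,345):
    d=abs(np.diff(I[120:165,u])); v=120+np.argmax(d)+.5; print(v,I[130:152,u].tolist(),(ray(c,[(u,v)],z)*1000).round(1))
```

```text
26.5 [ 0.63761948 -0.13625166  0.06633436] [-1.79933483e+02 -1.99772916e-02 -8.90518193e+01] 0.060362340211040144 [ 1.12674754  0.8166069  -0.78504498]
137.5 [385, 383, 389, 384, 384, 383, 386, 385, 322, 308, 371, 399, 408, 415, 411, 412, 414, 412, 414, 413, 416, 408] [[ 650.7 -197.5   57.9]]
139.5 [385, 384, 384, 385, 386, 385, 384, 387, 322, 300, 372, 400, 413, 415, 416, 417, 415, 412, 415, 417, 415, 418] [[ 637.5 -196.8   57.9]]
137.5 [386, 383, 384, 384, 388, 387, 387, 389, 320, 294, 360, 392, 405, 408, 410, 408, 409, 410, 410, 406, 408, 410] [[ 623.8 -198.    57.9]]
```

Emit:
step_arm(increments=[{"tx": 0.4, "ty": 0, "tz": -12, "ax": 0, "ay": 0, "az": 0, "claw": -1}, {"tx": 0, "ty": 0, "tz": -6.5, "ax": 0, "ay": 0, "az": 0, "claw": -1}, {"tx": 0, "ty": 1.5, "tz": 0, "ax": 0, "ay": 0, "az": 0, "claw": -1}, {"tx": 0, "ty": 1.2, "tz": 0, "ax": 0, "ay": 0, "az": 0, "claw": -1}, {"tx": 0, "ty": 0.8, "tz": 0, "ax": 0, "ay": 0, "az": 0, "claw": -1}, {"tx": 0, "ty": 0, "tz": 0, "ax": 0, "ay": 0, "az": 0, "claw": -1}, {"tx": 0, "ty": 0, "tz": 0, "ax": 0, "ay": 0, "az": 0, "claw": -1}])

```text
time_s: 27.2
tcp_pos: [0.6375, -0.1326, 0.0466]
eef_rot: [-180.0, 0.0, -89.1]
contact_force: [-0.9, -0.8, -0.9]
gripper_width: 0.0597
```

Emit:
step_arm(increments=[{"tx": 0, "ty": 0.4, "tz": -0.4, "ax": 0, "ay": 0, "az": 0, "claw": -1}, {"tx": 0, "ty": 0, "tz": 0, "ax": 0, "ay": 0, "az": 0, "claw": -1}, {"tx": 0, "ty": 0, "tz": 0, "ax": 0, "ay": 0, "az": 0, "claw": -1}])

```text
time_s: 27.5
tcp_pos: [0.6375, -0.1323, 0.0462]
eef_rot: [-180.0, 0.0, -89.1]
contact_force: [-0.1, -0.1, -0.3]
gripper_width: 0.0599
```

Emit:
step_arm(increments=[{"tx": 0, "ty": 0, "tz": 0, "ax": 0, "ay": 0, "az": 0, "claw": 0.7}, {"tx": 0, "ty": 0, "tz": 0, "ax": 0, "ay": 0, "az": 0, "claw": 0.8}, {"tx": 0, "ty": 0, "tz": 0, "ax": 0, "ay": 0, "az": 0, "claw": 1}, {"tx": 0, "ty": 0, "tz": 20, "ax": 0, "ay": 0, "az": 0, "claw": 1}, {"tx": 0, "ty": 0, "tz": 40, "ax": 0, "ay": 0, "az": 0, "claw": 1}, {"tx": 0, "ty": 0, "tz": 40, "ax": 0, "ay": 0, "az": 8, "claw": 1}, {"tx": -12, "ty": 5, "tz": 14, "ax": 0, "ay": 0, "az": 8.3, "claw": 1}, {"tx": -12, "ty": 5, "tz": 0, "ax": 0, "ay": 0, "az": 8.3, "claw": 1}, {"tx": -12, "ty": 5, "tz": 0, "ax": 0, "ay": 0, "az": 8.3, "claw": 1}])

```text
time_s: 28.4
tcp_pos: [0.6014, -0.1171, 0.1611]
eef_rot: [-179.9, -0.0, -55.8]
contact_force: [-0.6, -0.0, -1.4]
gripper_width: 0.0878
```

Emit:
step_arm(increments=[{"tx": -12, "ty": 5, "tz": 0, "ax": 0, "ay": 0, "az": 8.3, "claw": 1}, {"tx": -12, "ty": 5, "tz": 0, "ax": 0, "ay": 0, "az": 8.3, "claw": 1}, {"tx": -7, "ty": 5, "tz": 0, "ax": 0, "ay": 0, "az": 8.3, "claw": 1}, {"tx": 0, "ty": 3, "tz": 0, "ax": 0, "ay": 0, "az": 8.3, "claw": 1}, {"tx": 0, "ty": 0, "tz": 0, "ax": 0, "ay": 0, "az": 8.3, "claw": 1}, {"tx": 0, "ty": 0, "tz": 0, "ax": 0, "ay": 0, "az": 8.3, "claw": 1}, {"tx": 0, "ty": 0, "tz": 0, "ax": 0, "ay": 0, "az": 7.3, "claw": 1}, {"tx": 0, "ty": 0, "tz": 0, "ax": 0, "ay": 0, "az": 0, "claw": 1}, {"tx": 0, "ty": 0, "tz": 0, "ax": 0, "ay": 0, "az": 0, "claw": 1}])

```text
time_s: 29.3
tcp_pos: [0.5705, -0.0993, 0.1602]
eef_rot: [-180.0, -0.0, 0.7]
contact_force: [-0.2, -0.1, 0.5]
gripper_width: 0.0876
```

Run:
```python
from h import *
c=cap('wrist','w13'); s=r.get_state(); print(s['time_s'],s['tcp_pos'],s['eef_rot'],s['joints'].round())
I=c['image']; cv2.imwrite('pics/w13c.png',cv2.resize(I[60:240,130:460],None,fx=2.4,fy=2.4,interpolation=cv2.INTER_NEAREST))
```

```text
29.35 [ 0.57050958 -0.09926557  0.16019636] [-1.79998836e+02 -8.60883793e-03  7.19281527e-01] [  9.  16. -18.   0. -56.  81.]
```

View pics/w13c.png

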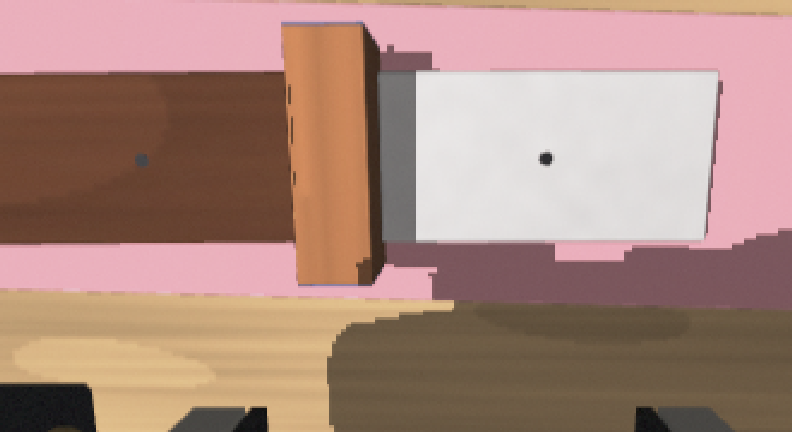

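White lies against the lath, in line; holes at crop (142,160) and (545,158).

Run:
```python
from h import *
c=cap('wrist')
a=hole(c,189,127,.038,5);b=hole(c,357,126,.038,5); d=b-a; print(a,b,np.hypot(*d[:2]),np.degrees(np.arctan2(d[1],d[0])))
rowcheck(c,range(135,245,6),range(305,420,6))
print(edge(c,range(95,165,10),250,258,.07).round(1).tolist()); print(edge(c,range(95,165,10),278,290,.07).round(1).tolist())
```

```text
[635.86328156  14.33626889  38.        ] [ 636.71286821 -132.83159682   38.        ] 147.17031798461315 -89.66924037000072
L 19 -0.82 x at y=12,85,158: [664.1 663.  662. ]
L 19 -0.85 x at y=12,85,158: [604.8 603.7 602.6]
R 20 -0.71 x at y=12,85,158: [664.1 663.2 662.3]
R 6 0.65 x at y=12,85,158: [607.7 608.5 609.3]
[[657.6, -49.1], [650.5, -48.8], [643.4, -49.2], [636.1, -48.1], [628.8, -49.3], [621.2, -48.2], [613.6, -48.6]]
[[657.9, -71.9], [650.8, -71.8], [643.7, -72.4], [636.4, -72.3], [629.0, -72.2], [621.5, -72.8], [613.9, -72.7]]
```

Run:
```python
from h import *
c=cap('wrist'); g=c['image'].astype(int).sum(-1)
print(hole(c,189,127,.038,3),hole(c,357,126,.038,3)); print(g[122:132,183:196])
```

```text
[633.83977249  11.9297609   38.        ] [ 636.23778309 -132.75299109   38.        ]
[[237 238 241 235 238 239 238 233 237 235 229 226 224]
 [239 238 242 239 231 224 227 233 238 229 232 222 217]
 [241 237 240 227 222 219 215 227 208 228 223 215 218]
 [237 239 241 221 211 215 213 215 210 228 226 224 226]
 [245 241 236 215 216 215 211 213 216 221 223 220 223]
 [238 247 243 222 213 213 211 214 218 224 220 222 219]
 [243 243 238 231 217 215 219 192 198 219 219 224 216]
 [243 236 231 230 220 219 218 211 208 219 223 225 221]
 [230 231 231 218 217 220 217 220 224 220 221 223 220]
 [219 221 220 217 217 218 213 213 217 218 220 219 226]]
```

Emit:
step_arm(increments=[{"tx": 22, "ty": 13, "tz": 0, "ax": 0, "ay": 0, "az": 0.3, "claw": 1}, {"tx": 22, "ty": 13, "tz": 0, "ax": 0, "ay": 0, "az": 0, "claw": 1}, {"tx": 21, "ty": 13, "tz": 0, "ax": 0, "ay": 0, "az": 0, "claw": 1}, {"tx": 0, "ty": 0, "tz": -30, "ax": 0, "ay": 0, "az": 0, "claw": 1}, {"tx": 0, "ty": 0, "tz": -40, "ax": 0, "ay": 0, "az": 0, "claw": 1}, {"tx": 0, "ty": 0, "tz": -26, "ax": 0, "ay": 0, "az": 0, "claw": 1}, {"tx": 0, "ty": 0, "tz": 0, "ax": 0, "ay": 0, "az": 0, "claw": 0}, {"tx": 0, "ty": 0, "tz": 0, "ax": 0, "ay": 0, "az": 0, "claw": 0}, {"tx": 0, "ty": 0, "tz": 0, "ax": 0, "ay": 0, "az": 0, "claw": 0}])

```text
time_s: 30.35
tcp_pos: [0.6368, -0.0602, 0.066]
eef_rot: [-180.0, -0.2, 1.2]
contact_force: [-0.1, 0.1, 0.8]
gripper_width: 0.0693
```

Emit:
step_arm(increments=[{"tx": 0, "ty": -0.2, "tz": 0, "ax": 0, "ay": 0, "az": 0, "claw": -1}, {"tx": 0, "ty": 0, "tz": 0, "ax": 0, "ay": 0, "az": 0, "claw": -1}, {"tx": 0, "ty": 0, "tz": 0, "ax": 0, "ay": 0, "az": 0, "claw": -1}, {"tx": 0, "ty": 0, "tz": 0, "ax": 0, "ay": 0, "az": 0, "claw": -1}, {"tx": 0, "ty": 0, "tz": 0, "ax": 0, "ay": 0, "az": 0, "claw": -1}, {"tx": 0, "ty": 0, "tz": 0, "ax": 0, "ay": 0, "az": 0, "claw": -1}, {"tx": 0, "ty": 0, "tz": 0, "ax": 0, "ay": 0, "az": 0, "claw": -1}], newtons=15)

```text
time_s: 31.05
tcp_pos: [0.6355, -0.0604, 0.0642]
eef_rot: [180.0, 0.0, 1.2]
contact_force: [-0.5, 1.1, 0.6]
gripper_width: 0.0245
```

Run:
```python
from h import *
import pickle
s=r.get_state(); print(s['tcp_pos'],s['gripper_width'])
c=pickle.load(open('c0.pkl','rb'))['top']; P=cloud(c); 
# tray rim (z~.035) extents and inner floor
m=(P[...,0]>.5)&(P[...,0]<.72)&(P[...,1]<-.3)&(P[...,1]>-.46)&(c['depth']>0)
rim=m&(abs(P[...,2]-.035)<.007); fl=m&(abs(P[...,2]-.005)<.006)&(c['image'].astype(int).max(-1)-c['image'].astype(int).min(-1)<25)
for k in(rim,fl):
    q=P[k]; print(k.sum(),np.percentile(q,[1,99],axis=0).round(3).tolist())
v,u=np.where(rim); q=ray(c,np.c_[u,v],.035)*1000; print(np.percentile(q,[0.5,99.5],axis=0).round(1)); print(cv2.minAreaRect(np.float32(q[:,:2])))
```

```text
[ 0.63551609 -0.06042929  0.06417536] 0.024481832469259942
393 [[0.536, -0.424, 0.028], [0.665, -0.312, 0.039]]
1235 [[0.537, -0.419, -0.0], [0.657, -0.313, 0.01]]
[[ 535.8 -423.6   35. ]
 [ 664.3 -311.2   35. ]]
((599.6614379882812, -367.30023193359375), (112.840576171875, 129.1632080078125), 89.85881805419922)
```

Emit:
step_arm(increments=[{"tx": 0, "ty": 0, "tz": 10, "ax": 0, "ay": 0, "az": 0, "claw": -1}, {"tx": 0, "ty": 0, "tz": 30, "ax": 0, "ay": 0, "az": 0, "claw": -1}, {"tx": 0, "ty": 0, "tz": 40, "ax": 0, "ay": 0, "az": 0, "claw": -1}, {"tx": -6, "ty": -44, "tz": 0, "ax": 0, "ay": 0, "az": -0.2, "claw": -1}, {"tx": -6, "ty": -44, "tz": 0, "ax": 0, "ay": 0, "az": -0.2, "claw": -1}, {"tx": -6, "ty": -44, "tz": 0, "ax": 0, "ay": 0, "az": -0.2, "claw": -1}, {"tx": -6, "ty": -44, "tz": 0, "ax": 0, "ay": 0, "az": -0.2, "claw": -1}, {"tx": -6, "ty": -44, "tz": 0, "ax": 0, "ay": 0, "az": -0.2, "claw": -1}, {"tx": -6, "ty": -44, "tz": 0, "ax": 0, "ay": 0, "az": -0.2, "claw": -1}, {"tx": -7, "ty": -43, "tz": 0, "ax": 0, "ay": 0, "az": 0, "claw": -1}, {"tx": 0, "ty": 0, "tz": 0, "ax": 0, "ay": 0, "az": 0, "claw": -1}, {"tx": 0, "ty": 0, "tz": -30, "ax": 0, "ay": 0, "az": 0, "claw": -1}])

```text
time_s: 32.25
tcp_pos: [0.5945, -0.3704, 0.1185]
eef_rot: [179.8, -0.4, -0.1]
contact_force: [0.7, 0.1, -0.8]
gripper_width: 0.0247
```

Emit:
step_arm(increments=[{"tx": 0, "ty": 0, "tz": 0, "ax": 0, "ay": 0, "az": 0, "claw": -1}, {"tx": 0, "ty": 0, "tz": 0, "ax": 0, "ay": 0, "az": 0, "claw": -1}])

```text
time_s: 32.45
tcp_pos: [0.5922, -0.3671, 0.1142]
eef_rot: [-180.0, 0.1, 0.0]
contact_force: [0.2, -0.7, 0.0]
gripper_width: 0.0248
```

Run:
```python
from h import *
c=cap('wrist'); s=r.get_state(); print(s['time_s'],s['tcp_pos'],s['eef_rot'],s['gripper_width'])
P=cloud(c); m=(c['depth']>0)&(abs(P[...,2]-.035)<.005)&(P[...,1]<-.29)&(P[...,1]>-.45); q=P[m]; print(m.sum(),np.percentile(q,[1,99],axis=0).round(3).tolist())
c=cap('top','t2')
```

```text
32.5 [ 0.59294966 -0.36721785  0.1151325 ] [ 1.79970468e+02 -6.96183424e-03  7.78236133e-02] 0.024756951652790942
2652 [[0.589, -0.425, 0.03], [0.664, -0.315, 0.037]]
```

Emit:
step_arm(increments=[{"tx": 0, "ty": -2, "tz": -25, "ax": 0, "ay": 0, "az": 0, "claw": -1}, {"tx": 0, "ty": 0, "tz": -25, "ax": 0, "ay": 0, "az": 0, "claw": -1}, {"tx": 0, "ty": 0, "tz": -14.5, "ax": 0, "ay": 0, "az": 0, "claw": -1}, {"tx": 0, "ty": 0, "tz": 0, "ax": 0, "ay": 0, "az": 0, "claw": -1}, {"tx": 0, "ty": 0, "tz": 0, "ax": 0, "ay": 0, "az": 0, "claw": -1}])

```text
time_s: 33.05
tcp_pos: [0.5931, -0.3695, 0.0507]
eef_rot: [180.0, -0.0, 0.1]
contact_force: [0.1, -0.7, -0.1]
gripper_width: 0.0249
```

Emit:
step_arm(increments=[{"tx": 0, "ty": 0, "tz": -1, "ax": 0, "ay": 0, "az": 0, "claw": -1}, {"tx": 0, "ty": 0, "tz": 0, "ax": 0, "ay": 0, "az": 0, "claw": -0.1}, {"tx": 0, "ty": 0, "tz": 0, "ax": 0, "ay": 0, "az": 0, "claw": -0.1}, {"tx": 0, "ty": 0, "tz": 0, "ax": 0, "ay": 0, "az": 0, "claw": -0.1}, {"tx": 0, "ty": 0, "tz": 20, "ax": 0, "ay": 0, "az": 0, "claw": -0.1}, {"tx": 0, "ty": 0, "tz": 40, "ax": 0, "ay": 0, "az": 0, "claw": 0}, {"tx": 0, "ty": 0, "tz": 45, "ax": 0, "ay": 0, "az": 0, "claw": 1}, {"tx": -9, "ty": 45, "tz": 6, "ax": 0, "ay": 0, "az": 0, "claw": 1}, {"tx": -9, "ty": 48, "tz": 0, "ax": 0, "ay": 0, "az": 0, "claw": 1}, {"tx": -8, "ty": 48, "tz": 0, "ax": 0, "ay": 0, "az": 0, "claw": 1}, {"tx": -8, "ty": 48, "tz": 0, "ax": 0, "ay": 0, "az": 0, "claw": 1}, {"tx": -8, "ty": 48, "tz": 0, "ax": 0, "ay": 0, "az": 0, "claw": 1}])

```text
time_s: 34.25
tcp_pos: [0.5499, -0.1309, 0.16]
eef_rot: [-180.0, -0.0, 0.0]
contact_force: [1.9, 0.2, 1.3]
gripper_width: 0.085
```

Emit:
step_arm(increments=[{"tx": -8, "ty": 48, "tz": 0, "ax": 0, "ay": 0, "az": 0, "claw": 1}, {"tx": -8, "ty": 48, "tz": 0, "ax": 0, "ay": 0, "az": 0, "claw": 1}, {"tx": -8, "ty": 48, "tz": 0, "ax": 0, "ay": 0, "az": 0, "claw": 1}, {"tx": -8, "ty": 48, "tz": 0, "ax": 0, "ay": 0, "az": 0, "claw": 1}, {"tx": -8, "ty": 48, "tz": 0, "ax": 0, "ay": 0, "az": 0, "claw": 1}, {"tx": -8, "ty": 48, "tz": 0, "ax": 0, "ay": 0, "az": 0, "claw": 1}, {"tx": -8, "ty": 48, "tz": 0, "ax": 0, "ay": 0, "az": 0, "claw": 1}, {"tx": -8, "ty": 48, "tz": 0, "ax": 0, "ay": 0, "az": 0, "claw": 1}, {"tx": -8, "ty": 48, "tz": 0, "ax": 0, "ay": 0, "az": 0, "claw": 1}, {"tx": -8, "ty": 48, "tz": 0, "ax": 0, "ay": 0, "az": 0, "claw": 1}, {"tx": -8, "ty": 48, "tz": 0, "ax": 0, "ay": 0, "az": 0, "claw": 1}, {"tx": 0, "ty": 0, "tz": 0, "ax": 0, "ay": 0, "az": 0, "claw": 1}])

```text
time_s: 35.45
tcp_pos: [0.4618, 0.4008, 0.1596]
eef_rot: [-179.9, -0.1, 0.3]
contact_force: [0.2, -0.5, 0.4]
gripper_width: 0.0878
```

Run:
```python
from h import *
c=cap('wrist','w14'); s=r.get_state(); print(s['time_s'],s['tcp_pos'],s['eef_rot'],s['qd'].round(1))
P=cloud(c); m=(c['depth']>0)&(P[...,2]>.018)&(P[...,2]<.04)&(np.hypot(P[...,0]-.463,P[...,1]-.4)<.05)
q=P[m]; print(m.sum(), np.percentile(q,[2,50,98],axis=0).round(4).tolist())
v,u=np.where(m); print(u.min(),u.max(),v.min(),v.max()); I=c['image']; cv2.imwrite('pics/w14c.png',np.vstack([np.hstack([cv2.resize(I,(400,250)),cv2.resize(cap('top')['image'],(400,250))])]))
(cu,cv_),rad=cv2.minEnclosingCircle(np.float32(np.c_[u,v])); print(cu,cv_,rad,(ray(c,[(cu,cv_)],.024)*1000).round(1))
```

```text
35.5 [0.46173654 0.39824175 0.15929202] [-1.79999571e+02 -4.95299300e-03  2.13678791e-01] [-2.4 -1.5 -2.5 -0.3 -0.3  1. ]
835 [[0.4487, 0.3811, 0.0221], [0.4633, 0.3946, 0.0275], [0.4768, 0.4088, 0.0293]]
308 339 179 211
323.53424072265625 195.44178771972656 16.5132999420166 [[462.6 394.9  24. ]]
```

View pics/w14c.png

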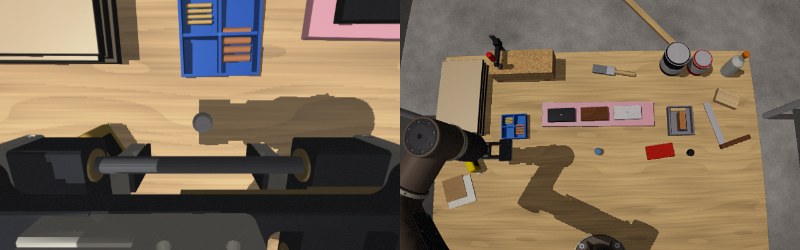

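Left: steel knob at crop (203,122); right (top view): row of black, walnut, white with gaps, lath in the tray, red front, black and blue knobs untouched.

Emit:
step_arm(increments=[{"tx": 1, "ty": -3.5, "tz": -30, "ax": 0, "ay": 0, "az": 0, "claw": 1}, {"tx": 0, "ty": 0, "tz": -30, "ax": 0, "ay": 0, "az": 0, "claw": 1}, {"tx": 0, "ty": 0, "tz": -20, "ax": 0, "ay": 0, "az": 0, "claw": 1}, {"tx": 0, "ty": 0, "tz": 0, "ax": 0, "ay": 0, "az": 0, "claw": 0.3}, {"tx": 0, "ty": 0, "tz": 0, "ax": 0, "ay": 0, "az": 0, "claw": 0.3}])

```text
time_s: 36.05
tcp_pos: [0.464, 0.3913, 0.0802]
eef_rot: [180.0, -0.0, -0.0]
contact_force: [0.6, -0.1, 0.8]
gripper_width: 0.0771
```

Emit:
step_arm(increments=[{"tx": -1.3, "ty": 3.5, "tz": -10, "ax": 0, "ay": 0, "az": 0, "claw": 0.4}, {"tx": 0, "ty": 0, "tz": -26, "ax": 0, "ay": 0, "az": 0, "claw": 0.4}, {"tx": 0, "ty": 0, "tz": -20, "ax": 0, "ay": 0, "az": 0, "claw": 0.4}, {"tx": 0, "ty": 0, "tz": 0, "ax": 0, "ay": 0, "az": 0, "claw": -1}, {"tx": 0, "ty": 0, "tz": 0, "ax": 0, "ay": 0, "az": 0, "claw": -1}, {"tx": 0, "ty": 0, "tz": 0, "ax": 0, "ay": 0, "az": 0, "claw": -1}, {"tx": 0, "ty": 0, "tz": 0, "ax": 0, "ay": 0, "az": 0, "claw": -1}, {"tx": 0, "ty": 0, "tz": 0, "ax": 0, "ay": 0, "az": 0, "claw": -1}, {"tx": 0, "ty": 0, "tz": 0, "ax": 0, "ay": 0, "az": 0, "claw": -1}], newtons=12)

```text
time_s: 36.95
tcp_pos: [0.4627, 0.3961, 0.0248]
eef_rot: [-179.9, -0.1, 0.0]
contact_force: [-1.0, -0.1, 5.9]
gripper_width: 0.0308
```

Emit:
step_arm(increments=[{"tx": 0, "ty": 0, "tz": 20, "ax": 0, "ay": 0, "az": 0, "claw": -1}, {"tx": 0, "ty": 0, "tz": 40, "ax": 0, "ay": 0, "az": 0, "claw": -1}, {"tx": 10, "ty": -23.5, "tz": 30, "ax": 0, "ay": 0, "az": 0, "claw": -1}, {"tx": 18, "ty": -40, "tz": 0, "ax": 0, "ay": 0, "az": 0, "claw": -1}, {"tx": 18, "ty": -40, "tz": 0, "ax": 0, "ay": 0, "az": 0, "claw": -1}, {"tx": 18, "ty": -40, "tz": 0, "ax": 0, "ay": 0, "az": 0, "claw": -1}, {"tx": 18, "ty": -40, "tz": 0, "ax": 0, "ay": 0, "az": 0, "claw": -1}, {"tx": 18, "ty": -40, "tz": 0, "ax": 0, "ay": 0, "az": 0, "claw": -1}, {"tx": 18, "ty": -40, "tz": 0, "ax": 0, "ay": 0, "az": 0, "claw": -1}, {"tx": 18, "ty": -40, "tz": 0, "ax": 0, "ay": 0, "az": 0, "claw": -1}, {"tx": 18, "ty": -40, "tz": 0, "ax": 0, "ay": 0, "az": 0, "claw": -1}, {"tx": 18, "ty": -40, "tz": 0, "ax": 0, "ay": 0, "az": 0, "claw": -1}])

```text
time_s: 38.15
tcp_pos: [0.6346, 0.0104, 0.1138]
eef_rot: [-180.0, -0.0, 0.0]
contact_force: [1.1, 0.9, 0.7]
gripper_width: 0.0309
```

Emit:
step_arm(increments=[{"tx": 0, "ty": 0, "tz": -25, "ax": 0, "ay": 0, "az": 0, "claw": -1}, {"tx": 0, "ty": 0, "tz": 0, "ax": 0, "ay": 0, "az": 0, "claw": -1}, {"tx": 0, "ty": 0, "tz": 0, "ax": 0, "ay": 0, "az": 0, "claw": -1}, {"tx": 0, "ty": 0, "tz": 0, "ax": 0, "ay": 0, "az": 0, "claw": -1}])

```text
time_s: 38.55
tcp_pos: [0.6345, 0.013, 0.0896]
eef_rot: [-180.0, -0.1, 0.1]
contact_force: [-0.3, 1.0, -0.9]
gripper_width: 0.031
```

Run:
```python
from h import *
c=cap('wrist','w15'); s=r.get_state(); print(s['time_s'],s['tcp_pos'],s['eef_rot'],s['gripper_width'])
# front outline at z=.038 by colour: walnut reddish dark; print crude extents
P=cloud(c); m=(c['depth']>0)&(abs(P[...,2]-.038)<.006); q=P[m]; print(m.sum(),np.percentile(q,[1,99],axis=0).round(3).tolist())
k=(c['depth']>0)&(abs(P[...,2]-(s['tcp_pos'][2]+.003))<.012)&(np.hypot(P[...,0]-s['tcp_pos'][0],P[...,1]-s['tcp_pos'][1])<.022); q=P[k]; print('knob',k.sum(),np.percentile(q,[2,50,98],axis=0).round(4).tolist() if k.sum() else '')
```

```text
38.6 [0.63458858 0.01313605 0.08977478] [-1.79983317e+02 -8.14266035e-02  1.14829993e-01] 0.0308428654766733
25434 [[0.619, -0.189, 0.033], [0.667, 0.214, 0.04]]
knob 1620 [[0.6205, -0.0057, 0.0821], [0.6436, 0.0129, 0.0909], [0.6491, 0.032, 0.0991]]
```

Emit:
step_arm(increments=[{"tx": 0, "ty": -0.4, "tz": -16, "ax": 0, "ay": 0, "az": 0, "claw": -1}, {"tx": 0, "ty": 0, "tz": -8, "ax": 0, "ay": 0, "az": 0, "claw": -1}, {"tx": 0, "ty": 0, "tz": -2, "ax": 0, "ay": 0, "az": 0, "claw": -1}, {"tx": 0, "ty": 0, "tz": 0, "ax": 0, "ay": 0, "az": 0, "claw": -1}, {"tx": 0, "ty": 0, "tz": 0, "ax": 0, "ay": 0, "az": 0, "claw": -1}])

```text
time_s: 39.1
tcp_pos: [0.6344, 0.012, 0.0631]
eef_rot: [-180.0, -0.0, 0.1]
contact_force: [0.0, -0.3, -0.5]
gripper_width: 0.0312
```

Emit:
step_arm(increments=[{"tx": 0, "ty": 0, "tz": -0.4, "ax": 0, "ay": 0, "az": 0, "claw": -1}, {"tx": 0, "ty": 0, "tz": 0, "ax": 0, "ay": 0, "az": 0, "claw": -1}, {"tx": 0, "ty": 0, "tz": 0, "ax": 0, "ay": 0, "az": 0, "claw": 0.4}, {"tx": 0, "ty": 0, "tz": 0, "ax": 0, "ay": 0, "az": 0, "claw": 0.4}, {"tx": 0, "ty": 0, "tz": 0, "ax": 0, "ay": 0, "az": 0, "claw": 0.4}, {"tx": 0, "ty": 0, "tz": 15, "ax": 0, "ay": 0, "az": 0, "claw": 0.4}, {"tx": 0, "ty": 0, "tz": 40, "ax": 0, "ay": 0, "az": 0, "claw": 0.4}, {"tx": 0, "ty": 0, "tz": 40, "ax": 0, "ay": 0, "az": 0, "claw": 1}, {"tx": -18, "ty": -42, "tz": 0, "ax": 0, "ay": 0, "az": 0, "claw": 1}, {"tx": -18, "ty": -42, "tz": 0, "ax": 0, "ay": 0, "az": 0, "claw": 1}, {"tx": -18, "ty": -42, "tz": 0, "ax": 0, "ay": 0, "az": 0, "claw": 1}, {"tx": -18, "ty": -42, "tz": 0, "ax": 0, "ay": 0, "az": 0, "claw": 1}])

```text
time_s: 40.3
tcp_pos: [0.5613, -0.1577, 0.1573]
eef_rot: [180.0, -0.0, 0.1]
contact_force: [1.6, -0.5, -0.2]
gripper_width: 0.0871
```

Emit:
step_arm(increments=[{"tx": -18, "ty": -42, "tz": 0, "ax": 0, "ay": 0, "az": 0, "claw": 1}, {"tx": -18, "ty": -42, "tz": 0, "ax": 0, "ay": 0, "az": 0, "claw": 1}, {"tx": -18, "ty": -42, "tz": 0, "ax": 0, "ay": 0, "az": 0, "claw": 1}, {"tx": -18, "ty": -42, "tz": 0, "ax": 0, "ay": 0, "az": 0, "claw": 1}, {"tx": -17, "ty": -40, "tz": 0, "ax": 0, "ay": 0, "az": 0, "claw": 1}, {"tx": -17, "ty": -40, "tz": 0, "ax": 0, "ay": 0, "az": 0, "claw": 1}, {"tx": 0, "ty": 0, "tz": 0, "ax": 0, "ay": 0, "az": 0, "claw": 1}, {"tx": 0, "ty": 0, "tz": 0, "ax": 0, "ay": 0, "az": 0, "claw": 1}, {"tx": 0, "ty": 0, "tz": 0, "ax": 0, "ay": 0, "az": 0, "claw": 1}])

```text
time_s: 41.2
tcp_pos: [0.4562, -0.404, 0.157]
eef_rot: [-180.0, 0.0, 0.0]
contact_force: [0.5, 0.4, 0.5]
gripper_width: 0.0878
```

Run:
```python
from h import *
c=cap('wrist','w16'); s=r.get_state(); print(s['time_s'],s['tcp_pos'],s['eef_rot'])
P=cloud(c); m=(c['depth']>0)&(P[...,2]>.018)&(P[...,2]<.04)&(np.hypot(P[...,0]-.456,P[...,1]+.403)<.04)
q=P[m]; print(m.sum(), np.percentile(q,[2,50,98],axis=0).round(4).tolist())
v,u=np.where(m); (cu,cv_),rad=cv2.minEnclosingCircle(np.float32(np.c_[u,v])); print(cu,cv_,rad,(ray(c,[(cu,cv_)],.024)*1000).round(1))
```

```text
41.25 [ 0.45654188 -0.40363815  0.15716857] [-1.79992586e+02  2.79613517e-03  7.18579574e-02]
855 [[0.4421, -0.4199, 0.0213], [0.4569, -0.4056, 0.0275], [0.4703, -0.3914, 0.0291]]
319.0 196.60000610351562 16.648218154907227 [[ 456.3 -405.7   24. ]]
```

Emit:
step_arm(increments=[{"tx": 0, "ty": -1.9, "tz": -30, "ax": 0, "ay": 0, "az": 0, "claw": 1}, {"tx": 0, "ty": 0, "tz": -40, "ax": 0, "ay": 0, "az": 0, "claw": 0.4}, {"tx": 0, "ty": 0, "tz": -35, "ax": 0, "ay": 0, "az": 0, "claw": 0.4}, {"tx": 0, "ty": 0, "tz": -20, "ax": 0, "ay": 0, "az": 0, "claw": 0.4}, {"tx": 0, "ty": 0, "tz": -7, "ax": 0, "ay": 0, "az": 0, "claw": 0.4}, {"tx": 0, "ty": 0, "tz": 0, "ax": 0, "ay": 0, "az": 0, "claw": -1}, {"tx": 0, "ty": 0, "tz": 0, "ax": 0, "ay": 0, "az": 0, "claw": -1}, {"tx": 0, "ty": 0, "tz": 0, "ax": 0, "ay": 0, "az": 0, "claw": -1}, {"tx": 0, "ty": 0, "tz": 0, "ax": 0, "ay": 0, "az": 0, "claw": -1}, {"tx": 0, "ty": 0, "tz": 0, "ax": 0, "ay": 0, "az": 0, "claw": -1}, {"tx": 0, "ty": 0, "tz": 0, "ax": 0, "ay": 0, "az": 0, "claw": -1}], newtons=12)

```text
time_s: 42.35
tcp_pos: [0.4568, -0.4066, 0.0263]
eef_rot: [180.0, -0.1, 0.0]
contact_force: [0.3, 1.8, 7.3]
gripper_width: 0.031
```

Emit:
step_arm(increments=[{"tx": 0, "ty": 0, "tz": 20, "ax": 0, "ay": 0, "az": 0, "claw": -1}, {"tx": 0, "ty": 0, "tz": 40, "ax": 0, "ay": 0, "az": 0, "claw": -1}, {"tx": 0, "ty": 0, "tz": 30, "ax": 0, "ay": 0, "az": 0, "claw": -1}, {"tx": 25, "ty": 38.8, "tz": 0, "ax": 0, "ay": 0, "az": 0, "claw": -1}, {"tx": 25, "ty": 39, "tz": 0, "ax": 0, "ay": 0, "az": 0, "claw": -1}, {"tx": 26, "ty": 39, "tz": 0, "ax": 0, "ay": 0, "az": 0, "claw": -1}, {"tx": 26, "ty": 39, "tz": 0, "ax": 0, "ay": 0, "az": 0, "claw": -1}, {"tx": 26, "ty": 39, "tz": 0, "ax": 0, "ay": 0, "az": 0, "claw": -1}, {"tx": 26, "ty": 39, "tz": 0, "ax": 0, "ay": 0, "az": 0, "claw": -1}, {"tx": 26, "ty": 40, "tz": 0, "ax": 0, "ay": 0, "az": 0, "claw": -1}, {"tx": 0, "ty": 0, "tz": -25, "ax": 0, "ay": 0, "az": 0, "claw": -1}, {"tx": 0, "ty": 0, "tz": 0, "ax": 0, "ay": 0, "az": 0, "claw": -1}])

```text
time_s: 43.55
tcp_pos: [0.6345, -0.131, 0.0871]
eef_rot: [-180.0, 0.3, 0.1]
contact_force: [-1.5, -0.3, -1.1]
gripper_width: 0.0311
```

Emit:
step_arm(increments=[{"tx": 0, "ty": 0, "tz": 0, "ax": 0, "ay": 0, "az": 0, "claw": -1}, {"tx": 0, "ty": 0, "tz": 0, "ax": 0, "ay": 0, "az": 0, "claw": -1}, {"tx": 0, "ty": 0, "tz": 0, "ax": 0, "ay": 0, "az": 0, "claw": -1}])

```text
time_s: 43.85
tcp_pos: [0.6363, -0.1335, 0.0914]
eef_rot: [180.0, -0.1, -0.0]
contact_force: [0.0, 0.6, 0.3]
gripper_width: 0.0307
```

Emit:
step_arm(increments=[{"tx": 0, "ty": 0.6, "tz": -16, "ax": 0, "ay": 0, "az": 0, "claw": -1}, {"tx": 0, "ty": 0, "tz": -8, "ax": 0, "ay": 0, "az": 0, "claw": -1}, {"tx": 0, "ty": 0, "tz": -2, "ax": 0, "ay": 0, "az": 0, "claw": -1}, {"tx": 0, "ty": 0, "tz": 0, "ax": 0, "ay": 0, "az": 0, "claw": -1}, {"tx": 0, "ty": 0, "tz": 0, "ax": 0, "ay": 0, "az": 0, "claw": -1}])

```text
time_s: 44.35
tcp_pos: [0.6364, -0.1321, 0.0646]
eef_rot: [-180.0, -0.0, 0.0]
contact_force: [-0.7, -0.0, -0.6]
gripper_width: 0.031
```

Emit:
step_arm(increments=[{"tx": 0, "ty": 0, "tz": -0.5, "ax": 0, "ay": 0, "az": 0, "claw": -1}, {"tx": 0, "ty": 0, "tz": 0, "ax": 0, "ay": 0, "az": 0, "claw": -1}, {"tx": 0, "ty": 0, "tz": 0, "ax": 0, "ay": 0, "az": 0, "claw": -1}])

```text
time_s: 44.65
tcp_pos: [0.6365, -0.132, 0.0643]
eef_rot: [180.0, -0.0, 0.0]
contact_force: [-1.8, -0.4, 6.0]
gripper_width: 0.0309
```

Emit:
step_arm(increments=[{"tx": 0, "ty": 0, "tz": 0, "ax": 0, "ay": 0, "az": 0, "claw": 0.4}, {"tx": 0, "ty": 0, "tz": 0, "ax": 0, "ay": 0, "az": 0, "claw": 0.4}, {"tx": 0, "ty": 0, "tz": 0, "ax": 0, "ay": 0, "az": 0, "claw": 0.4}, {"tx": 0, "ty": 0, "tz": 15, "ax": 0, "ay": 0, "az": 0, "claw": 0.4}, {"tx": 0, "ty": 0, "tz": 40, "ax": 0, "ay": 0, "az": 0, "claw": 0.4}, {"tx": -20, "ty": 20, "tz": 40, "ax": 0, "ay": 0, "az": 0, "claw": 1}, {"tx": -40, "ty": 25, "tz": 40, "ax": 0, "ay": 0, "az": 0, "claw": 1}, {"tx": -20, "ty": 20, "tz": 40, "ax": 0, "ay": 0, "az": 0, "claw": 1}, {"tx": 0, "ty": 10, "tz": 0, "ax": 0, "ay": 0, "az": 0, "claw": 1}, {"tx": 0, "ty": 0, "tz": 0, "ax": 0, "ay": 0, "az": 0, "claw": 1}, {"tx": 0, "ty": 0, "tz": 0, "ax": 0, "ay": 0, "az": 0, "claw": 1}])

```text
time_s: 45.75
tcp_pos: [0.5637, -0.0615, 0.2315]
eef_rot: [-180.0, -0.0, 0.1]
contact_force: [-0.2, -0.4, 0.4]
gripper_width: 0.0873
```

Run:
```python
from h import *
c=cap('wrist','w17'); s=r.get_state(); print(s['time_s'],s['tcp_pos'],s['contact_force'])
P=cloud(c)
for n,x,y in(('steel',.6347,.0125),('black',.6364,-.1328)):
    m=(c['depth']>0)&(P[...,2]>.055)&(np.hypot(P[...,0]-x,P[...,1]-y)<.04); q=P[m]; v,u=np.where(m); (cu,cw),rad=cv2.minEnclosingCircle(np.float32(np.c_[u,v]))
    print(n,m.sum(),(ray(c,[(cu,cw)],.062)*1000).round(1),np.percentile(q[:,2],[5,50,98]).round(3))
g=c['image'].astype(int); pk=(g[...,2]-g[...,1]>20)&(g[...,0]-g[...,1]>0)
t=cap('top','t3')['image']; cv2.imwrite('pics/fin.png',np.vstack([c['image'][:250],cv2.resize(t[130:290,150:490],(640,301))]))
c2=cap('top');
for nm,u,v,z in(('blk',258,190,.038),('red',416,236,.018),('blue',318,242,.02)):
    I=c2['image'].astype(int); col=np.median(I[v-1:v+2,u-1:u+2].reshape(-1,3),0); mm=abs(I-col).max(-1)<35; b=np.zeros_like(mm); b[v-40:v+40,u-60:u+60]=1; print(nm,rect(c2,mm&b,z,(u,v)))
```

```text
45.8 [ 0.56367964 -0.06186365  0.23083451] [ 0.90697827  0.02519796 -0.81983343]
steel 6291 [[549.3 143.7  62. ]] [0.065 0.298 0.313]
black 6111 [[ 551.4 -266.8   62. ]] [0.065 0.297 0.313]
blk [ 591.1  203.5  170.   112.2   -2.2 1866. ]
red [ 466.4 -269.7  120.    58.8  -82.8  914. ]
blue [471.3   1.1  24.4  24.4  -1.1  81. ]
```

View pics/fin.png

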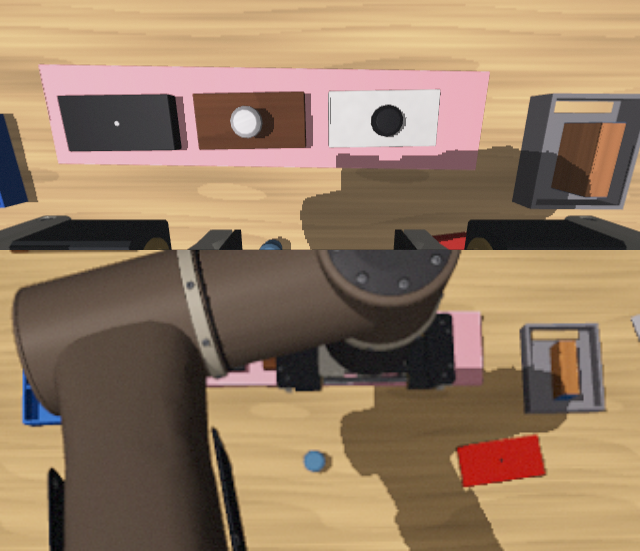

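The final view shows the three fronts in line with their gaps, the steel knob on the walnut (245,121), the black knob on the white (388,121), and the lath in the tray (590,160). Next, a numeric check with the gripper masked out.

Run:
```python
from h import *
c=cap('wrist'); P=cloud(c); d=c['depth']>0
B=hole(c,117,124,.038,4); print('black hole',B.round(1))
for n,x,y in(('steel',.6347,.0125),('black',.6364,-.1328)):
    m=d&(P[...,2]>.052)&(P[...,2]<.08)&(np.hypot(P[...,0]-x,P[...,1]-y)<.04); v,u=np.where(m); (cu,cw),rad=cv2.minEnclosingCircle(np.float32(np.c_[u,v]))
    f=d&(abs(P[...,2]-.038)<.006)&(abs(P[...,0]-x)<.045)&(abs(P[...,1]-y)<.068); q=P[f]
    print(n,m.sum(),'knob',(ray(c,[(cu,cw)],.062)[0]*1000).round(1),'top z',np.percentile(P[m][:,2],95).round(4),'front mid',((np.percentile(q,1,axis=0)+np.percentile(q,99,axis=0))*500).round(1),(np.ptp(q,axis=0)*1000).round(0))
```

```text
black hole [631.9 158.7  38. ]
steel 812 knob [633.9  10.6  62. ] top z 0.0671 front mid [635.   12.1  37.9] [ 61. 121.   9.]
black 817 knob [ 635.3 -131.5   62. ] top z 0.0669 front mid [ 637.2 -133.    37.9] [ 61. 120.   8.]
```

```bash
python3 -c "
from plant import r
print(r.get_state()['time_s']); print(r.close_job())"
```

```text
45.95
the job is handed in; nothing more can be done
None
```

The job is done and handed in at 45.95 s (limit 141 s), with the gripper open and clear of everything. Both fronts were laid against the lath in the order asked. The lath then went into the grey tray, the steel knob onto the walnut front and the black knob onto the white front.

**Row spacing:** the front centres lie at y = 158.7 (black), about 12.1–12.5 (walnut) and −133.0 mm (white), so about 146 and 145 mm apart against 145 nominal. They are in line to about 1 mm. The walnut front was first laid about 2 mm out of line with a 1.6 mm loose gap, so I gripped it again and corrected it.

**Knobs:** both stand upright, with their tops about 67 mm above the bench. They measure about 2 mm off the middle of each front, which is partly measuring error.

**Left alone:** the black front's hole was within 0.2 mm of where it started. The red front and blue knob had not moved in the last top view (1 mm or less).

**Checks that failed or disagreed:**
- My last top-view check of the black front and first knob check gave nonsense, because the arm and gripper were in the picture. I repeated both with the wrist camera.
- One reading of the walnut hole put it at y = 14.3 mm. It was thrown off by a shade edge, and re-reading the pixels gave about 12.5 mm.
- Readings of the black front's angle varied by about 0.5°.

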